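# Fit a display module in a sloped operator desk and shut its splash cover

## Task

Fit the display module into the empty recess in the sloped face of the operator desk, its window toward the cover's hinge, and press it past its catches until it is fully home and flush with the face. Then fold the clear splash cover down over it until it is shut. Leave the plain blanking piece and the other loose parts on the bench where they lie.

Things in the scene. Friction and masses are not known exactly. Their poses are not given: they have to be found in the camera images.
- display: The display module: black block 84 mm long (its x), 56 mm wide (y), 24 mm thick (z), about 0.12 kg, lying on its back on the bench. Origin: centre of its underside; z out of its front. On the front a dark window 44 x 46 mm lies toward the +x end, a row of four small grey keys toward the -x end.
- display_face (a point): Centre of the module's front, 24 mm above its underside: the place to press. Grip the module near the front on its two plain long sides (facing +-y, 56 mm apart). Its short ends carry a groove 2.5 mm deep from 6 to 18 mm above the underside, for the catches.
- display_top_end (a point): On the display module: middle of the front's edge at the window end, 42 mm along x from the centre, 24 mm above the underside.
- face: Frame of the desk's sloped face. Origin: centre of the recess mouth, in the plane of the face, 106 mm above the bench; x up the slope (away from the robot), y across to the left, z square out of the face. The face leans 25 degrees from level and is 188 mm long and 270 mm wide. 92 mm left and right of the origin stand a green button (8 mm high) and a red mushroom button (24 mm high), both fixed.
- recess_floor (a point): Centre of the recess floor, 24 mm below the face's origin along face z; the module's origin belongs here. The rectangular recess is 87 mm (face x) by 59 mm (face y) and 24 mm deep: the module has 1.5 mm play on each side and is flush with the face when on the floor.
- catch_roller (a point): Sprung steel catch roller in the recess's upper end wall, 11 mm above the floor; its twin sits in the lower end wall. The module put in stops on the two rollers with its front about 14 mm proud of the face; a push of about 8 to 12 N on the middle of its front, square to the face, drives it past them and they snap into its end grooves.
- recess_top_end (a point): On the face plane at the upper end of the recess, 42 mm up the slope (face x) from its centre: the module's window end belongs here.
- cover (a joint): The splash cover's hinge angle in rad: 0 is shut (lying flat 2 mm above the face), growing as it opens; about 2.0 stands upright, 2.35 is its stop, leaning back. The hinge is stiff enough for the cover to stay where it is left (about 0.5 N at its free edge moves it).
- cover_hinge (a point): Middle of the cover's hinge pin, which runs along face y; 54.5 mm up the slope from the recess centre and 6 mm off the face.
- cover_edge (a point): Middle of the cover's free edge, 110 mm from the hinge pin. The cover is a grey frame 78 mm wide, 5 mm thick, with a clear window; shut, it points down the slope from its hinge.
- desk: The operator desk, a grey sheet-metal housing fixed to the bench: 170 mm deep (x), 270 mm wide (y), 66 mm high in front and 145 mm at the back. Origin under its centre on the bench, x toward its back.
- blank: Bystander: the plain grey blanking piece that was taken out of the recess, 84 x 56 x 10 mm, no window or keys, loose on the bench. Origin at the centre of its underside.
- contactor: Bystander: beige and grey three-pole contactor, 80 x 45 x 82 mm, standing loose. Origin under its centre.
- rail: Bystander: slotted metal mounting rail offcut, 35 x 210 x 8 mm, long along y, loose. Origin under its centre.

How it is judged:
By the outcome, as a careful person would: the job done as asked, in the order asked, and still so for the second after the job is handed in, with the robot touching nothing.
It also fails if it takes over 66 s, if anything falls off the work surface, if the arm or the gripper's body presses on something with over 40 N, if the wrist force passes 120 N, or if a joint passes its speed limit or range.

## Robot

A 6-joint arm with a two-finger parallel gripper is mounted at the origin on the work surface; the furniture and walls round the work are solid. World frame = base frame: x ahead of the robot, y to its left, z up, the work surface at z = 0. Lengths are in m, angles in rad, forces in N, time in s.
With the tool pointing down it reaches from about 0.25 to 0.775 m from the base axis. Payload 4 kg.
Tool frame: the origin (TCP) lies between the finger pads; the fingertips stand 14 mm ahead of it and the grasp point (between the pads) lies 5 mm behind it (tip_reach is the distance from the TCP to the fingertips, in m); z points along the fingers, y is the line along which they close (so a half turn about z gives the same grasp; the last joint's range is limited). The gripper opens to 94 mm and grips with 3 to 60 N. Pads are 16 mm wide; open, the fingers measure 119 mm over their backs; the gripper's body (75 mm by 177 mm) begins 78 mm behind the grasp point.
Start: joints at [1.183, 0.087, 1.371, -0, 1.684, -0.103], TCP at [0.155, 0.528, 0.22] pointing down, gripper open.
Joint ranges: [-3.1, 3.1], [-0.76, 2.03], [0.27, 2.55], [-1.08, 4.22], [0.17, 2.65], [-2.57, 2.57]. Speed limits (rad/s): [2.79, 2.79, 3.14, 3.14, 3.14, 3.14].

## Interface

Orientations are given as [roll, pitch, yaw] about the fixed x, y, z axes, in that order (R = Rz(yaw) Ry(pitch) Rx(roll)).
In Python, from bench import * gives the robot as it stands. The module is installed in compiled form; this text tells all that it offers.
- The arm moves only by the tool servo_tool, never from a script. Its argument "targets" is a list of rows, each a list of 4 numbers: the shift along the tool's x, y, z in cm, then the turn about the tool's z in degrees. A call has 1 to 8 rows; each row is the pose to reach, as a shift and turn from the pose commanded when the call began, along the tool's axes at that moment; what a row does not reach only later rows make up. A row lasts 1/8 s, in which the tool goes at most 62.5 mm and 10.7 degrees, less where a joint would pass 70% of its speed; a pose out of reach is approached as far as the arm can. A call with a gripper value outside its range is refused whole. "claw" is the closure in counts, from 0 (fully open) to 255 (shut), set as the call begins (left out, the last holds). The fingers move at their own pace and stop on an object; the grip force is fixed at half the most. Time passes only in rows, so rows that repeat a pose let the fingers close. It gives the time, the measured TCP pose, the force, the opening and the grip force at its end, in the units of the state.
- get_obs(): the state, without advancing time (a new reading comes with each control period).
- snapshot(name): name is "scene" or "top"; returns the picture (480x640x3 uint8, blue, green, red); there is no depth.
- camera_model(name): a dict with "camera_matrix" (3x3 intrinsics, pixels), "camera_from_world" (4x4, takes a point from world to camera coordinates). Camera axes: x right, y up, looking along -z (the intrinsics and any distortion apply to the point x, -y, -z); pixel columns grow to the right and rows downward; lengths in m; the calibration is good to about 2 mm. A picture is of the moment at which its call begins. camera_model takes no time and is no camera call.
- close_job(): hands the job in; it is judged then, once.
The state is a dict: "time": time; "joint_positions": joint angles; "qvel": joint speeds; "joint_torque": joint torques, N m; "tool_pos": TCP position; "ee_rot": TCP orientation; "wrist_force": force on the tool from outside, world axes, zero at the start; "wrist_torque": the same for the moment, N m; "width": finger opening in m; "finger_force": force on a finger pad.
Only numpy, scipy, OpenCV 4.12 (cv2) and the standard library are available. Lean on these libraries where they do the work, as an engineer would, in place of code of your own. Each camera call takes 0.05 s, during which the arm holds its last target. There are 200 camera calls.

## Working session

There is one attempt and no reset: what is moved stays moved. The work goes in short steps, Python scripts to look and compute and a tool call to move; the robot and the scene stay as the last step left them, time stands still between calls to the robot, and variables do not carry over. Pictures are saved under pics/ and viewed, at most 10 in all, crops included, and the job is handed in when it is done.

Besides the shell and the picture viewer there is one more tool, called after "Emit:" by a JSON object that holds its "name" and its "arguments". servo_tool: Moves the arm, as the interface text tells. Its arguments: {"type":"object","properties":{"targets":{"type":"array"},"claw":{"type":"number"}},"required":["targets"]}

```bash
mkdir -p pics; python3 - <<'E'
from bench import *
import cv2,numpy as np
for n in("scene","top"):
    cv2.imwrite(f"pics/{n}0.png",snapshot(n)); m=camera_model(n); print(n,{k:np.round(v,4).tolist() if not isinstance(v,str) else v for k,v in m.items()})
print(get_obs())
E
```

```text
scene {'camera_matrix': [[474.684, 0.0, 316.3032], [0.0, 474.684, 234.2061], [0.0, 0.0, 1.0]], 'camera_from_world': [[0.8022, -0.5971, -0.0078, -0.5132], [0.3078, 0.4024, 0.8622, -0.2233], [-0.5117, -0.694, 0.5065, -0.958], [0.0, 0.0, 0.0, 1.0]]}
top {'camera_matrix': [[507.0702, 0.0, 324.4525], [0.0, 507.0702, 249.3929], [0.0, 0.0, 1.0]], 'camera_from_world': [[0.005, -1.0, 0.0022, -0.1399], [0.9862, 0.0053, 0.1657, -0.5825], [-0.1657, 0.0014, 0.9862, -1.1794], [0.0, 0.0, 0.0, 1.0]]}
{'time': 0.1, 'joint_positions': array([ 1.18290618e+00,  8.79033857e-02,  1.37206597e+00, -6.19765246e-06,
        1.68361332e+00, -1.03080190e-01]), 'qvel': array([ 0.00107666, -0.00016118, -0.00342866,  0.00016861, -0.00060044,
       -0.00141069]), 'joint_torque': array([ 2.52714424e-03, -3.41255522e+01, -3.03301227e+01,  7.20430375e-02,
        3.04476614e-02, -1.04667283e-04]), 'tool_pos': array([0.15435787, 0.52741764, 0.21842786]), 'ee_rot': array([-3.13961256e+00, -1.98642164e-04,  2.85678181e+00]), 'wrist_force': array([-0.61227614,  0.73912928, -0.60173603]), 'wrist_torque': array([-0.0020868 , -0.02574922, -0.00700748]), 'finger_force': 0.0, 'width': 0.09413147598416136}
```

View pics/scene0.png

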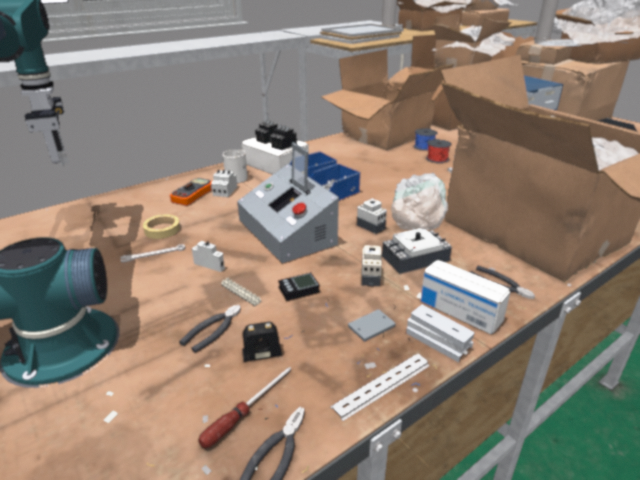

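View pics/top0.png

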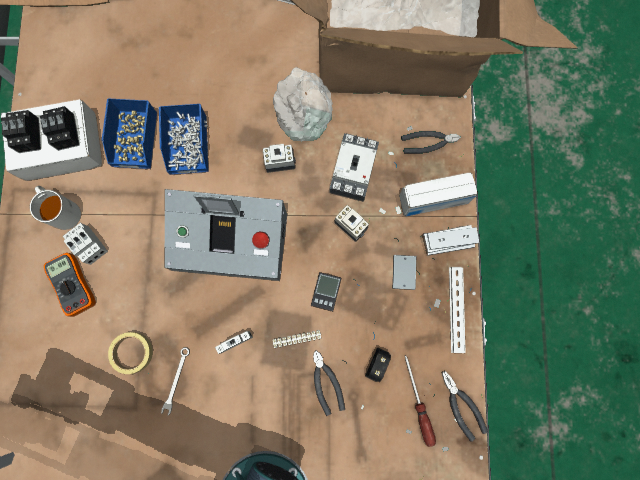

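The top view has the display at about (326,290) with its window up the picture and keys toward the robot. The desk is at about (223,235) with the cover standing open at the back of the recess. I'll zoom in next.

```bash
python3 - <<'E'
import cv2,numpy as np
t=cv2.imread("pics/top0.png"); s=cv2.imread("pics/scene0.png")
def crop(im,x0,y0,w,h,k):
    o=cv2.resize(im[y0:y0+h,x0:x0+w],None,fx=k,fy=k,interpolation=cv2.INTER_CUBIC)
    for x in range(-(-x0//10)*10,x0+w,10):
        p=int((x-x0+.5)*k); cv2.line(o,(p,0),(p,6),(0,0,255),1); cv2.putText(o,str(x),(p-9,16),0,.33,(0,0,255))
    for y in range(-(-y0//10)*10,y0+h,10):
        p=int((y-y0+.5)*k); cv2.line(o,(0,p),(6,p),(0,0,255),1); cv2.putText(o,str(y),(8,p+4),0,.33,(0,0,255))
    return o
cv2.imwrite("pics/a.png",crop(t,160,183,132,100,6))
b=np.zeros((600,800,3),np.uint8)
d=crop(t,305,265,44,50,8); b[:d.shape[0],:d.shape[1]]=d
d=crop(s,235,140,108,118,4); b[:d.shape[0],360:360+d.shape[1]]=d
cv2.imwrite("pics/b.png",b)
E
```

```text
(no output)
```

View pics/a.png

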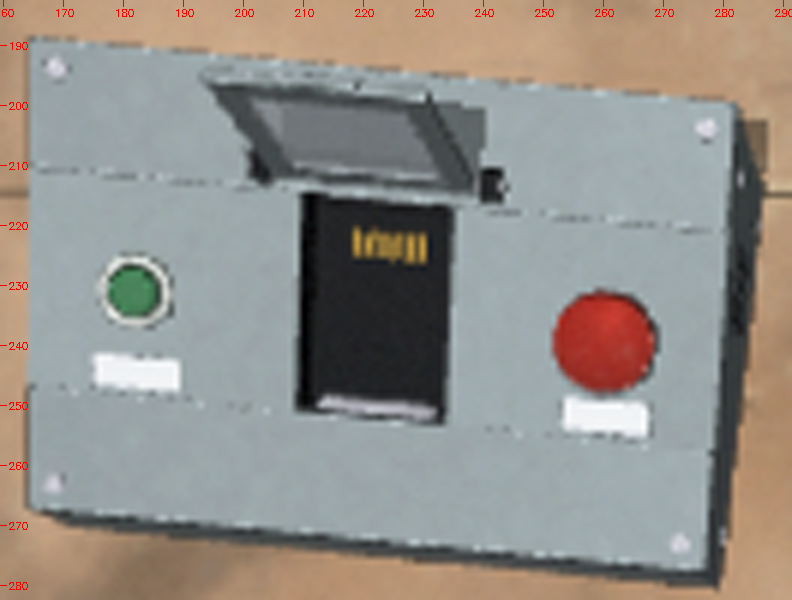

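View pics/b.png

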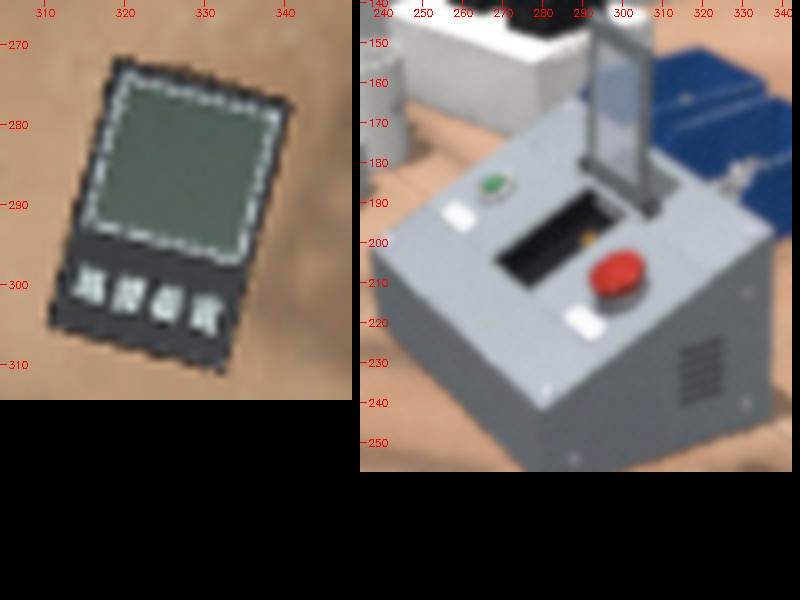

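```bash
cat > h.py <<'E'
from bench import *
import cv2,numpy as np
from scipy.optimize import least_squares
from scipy.spatial.transform import Rotation as R
M={n:camera_model(n) for n in("scene","top")}
def proj(n,P):
    m=M[n];P=np.atleast_2d(P);T=m["camera_from_world"]
    c=P@T[:3,:3].T+T[:3,3];c=c*[1,-1,-1]
    q=c@m["camera_matrix"].T;return q[:,:2]/q[:,2:]
def face(d):
    "d=(x,y,yaw) of face origin -> R,t"
    return (R.from_euler('z',d[2])*R.from_euler('y',-np.radians(25))).as_matrix(),np.array([d[0],d[1],.106])
def fp(d,P):
    Q,t=face(d);return np.atleast_2d(P)@Q.T+t
def cov(d,th,y):
    # cover free edge corner: hinge (54.5,y,6), direction down-slope rotated up
    return fp(d,np.array([[.0545-.11*np.cos(th),y,.006+.11*np.sin(th)]]))
E
python3 - <<'E'
from h import *
F=np.array([[.094,.135,0],[.094,-.135,0],[-.094,.135,0],[-.094,-.135,0],[.0435,.0295,0],[.0435,-.0295,0],[-.0435,.0295,0],[-.0435,-.0295,0]])
px=np.array([[164.5,188.7],[282,199.7],[164.5,267.2],[277.5,277.5],[209.8,214.8],[235.3,216.7],[209,250.8],[233.3,253.2]])
w=np.array([1,1,.5,.5,.3,.3,1.,1])[:,None]
f=lambda d:(w*(proj("top",fp(d,F))-px)).ravel()
r=least_squares(f,[.55,.05,-.08]);d=r.x;print("face",d);print((proj("top",fp(d,F))-px).round(1).tolist())
G=F[[6,7,3]];print("scene pred",proj("scene",fp(d,F)).round(1).tolist())
D=np.array([[.042,.028],[.042,-.028],[-.042,-.028],[-.042,.028]]);dp=np.array([[319,272],[341,277.4],[332.5,311.1],[310.5,305.1]])
def dw(p,z=.024):
    c,s=np.cos(p[2]),np.sin(p[2]);return np.c_[D@np.array([[c,s],[-s,c]])+p[:2],np.full(4,z)]
r=least_squares(lambda p:(proj("top",dw(p))-dp).ravel(),[.45,-.15,-.2]);p=r.x;print("disp",p);print((proj("top",dw(p))-dp).round(1).tolist())
print("scene disp",proj("scene",dw(p)).round(1).tolist())
for th in(1.8,2,2.2,2.35):print(th,[proj(n,np.vstack([cov(d,th,.039),cov(d,th,-.039)])).round(1).tolist() for n in("top","scene")], cov(d,th,0).round(3))
E
```

```text
face [ 0.60819358  0.10129674 -0.08961975]
[[-0.3, -0.1], [0.4, -0.2], [-0.5, -0.0], [-0.3, 0.4], [-0.1, -0.2], [-0.1, 0.3], [-0.3, 0.1], [0.4, 0.1]]
scene pred [[287.6, 162.8], [338.5, 196.5], [236.6, 200.7], [280.4, 241.9], [291.6, 185.4], [302.2, 193.2], [266.8, 204.2], [276.8, 212.7]]
disp [ 0.48376732 -0.14059439 -0.24580897]
[[-0.1, -0.1], [0.1, 0.1], [0.2, -0.1], [-0.2, 0.1]]
scene disp [[310.7, 271.4], [319.9, 284.3], [285.2, 293.2], [277.2, 279.6]]
1.8 [[[191.5, 208.0], [229.1, 211.5]], [[283.3, 144.8], [297.9, 153.7]]] [[0.632 0.099 0.242]]
2 [[[192.7, 197.5], [230.2, 201.0]], [[290.5, 142.4], [305.3, 151.2]]] [[0.654 0.097 0.244]]
2.2 [[[194.4, 187.6], [231.7, 191.0]], [[297.7, 141.6], [312.7, 150.3]]] [[0.676 0.095 0.242]]
2.35 [[[196.0, 180.8], [233.0, 184.3]], [[302.8, 142.1], [317.9, 150.7]]] [[0.692 0.094 0.238]]
```

```bash
cat >> h.py <<'E'
FD=(0.6082,0.1013,-0.0896); DP=(0.4838,-0.1406,-0.2458)
def go(x,y,z,yaw=None):
    o=get_obs();Q=R.from_euler('xyz',o["ee_rot"]).as_matrix()
    s=Q.T@(np.array([x,y,z])-o["tool_pos"])*100
    t=0 if yaw is None else -np.degrees((yaw-o["ee_rot"][2]+np.pi)%(2*np.pi)-np.pi)
    print("t",round(o["time"],2),"pos",o["tool_pos"].round(4),"row",s.round(2),round(t,1),"F",o["wrist_force"].round(1),"w",round(o["width"],4))
E
python3 - <<'E'
from h import *
go(.59,.103,.238,3.052)
E
```

```text
t 0.1 pos [0.1544 0.5274 0.2184] row [-53.73 -28.5   -1.91] -11.2 F [-0.6  0.7 -0.6] w 0.0941
```

Emit:
{"name": "servo_tool", "arguments": {"targets": [[-53.7,-28.5,-1.9,-11.2],[-53.7,-28.5,-1.9,-11.2],[-53.7,-28.5,-1.9,-11.2],[-53.7,-28.5,-1.9,-11.2],[-53.7,-28.5,-1.9,-11.2],[-53.7,-28.5,-1.9,-11.2],[-53.7,-28.5,-1.9,-11.2],[-53.7,-28.5,-1.9,-11.2]], "claw": 255}}

```text
time: 1.1
tool_pos: [0.51, 0.1807, 0.2346]
ee_rot: [3.141, -0.001, 3.052]
wrist_force: [-0.6, 0.4, 0.2]
width: 0.0172
finger_force: 0.0
```

```bash
python3 - <<'E'
from h import *
go(.60,.103,.238,3.052)
E
```

```text
t 1.1 pos [0.51   0.1807 0.2346] row [-9.66 -6.93 -0.35] 0.0 F [-0.6  0.4  0.2] w 0.0172
```

Emit:
{"name": "servo_tool", "arguments": {"targets": [[-6,-4,0,0],[-6,-4,0,0],[-6,-4,0,0]]}}

```text
time: 1.48
tool_pos: [0.5649, 0.137, 0.2341]
ee_rot: [3.141, -0.002, 3.051]
wrist_force: [-0.6, -0.9, 0.4]
width: 0.0009
finger_force: 0.0
```

```bash
python3 - <<'E'
from h import *
go(.61,.103,.236,3.052)
go(.668,.098,.236,3.052)
E
```

```text
t 1.48 pos [0.5649 0.137  0.2341] row [-4.79 -2.98 -0.21] -0.0 F [-0.6 -0.9  0.4] w 0.0009
t 1.48 pos [0.5649 0.137  0.2341] row [-10.62  -2.96  -0.22] -0.0 F [-0.6 -0.9  0.4] w 0.0009
```

Emit:
{"name": "servo_tool", "arguments": {"targets": [[-4.8,-3,-0.2,0],[-4.8,-3,-0.2,0],[-6.8,-3,-0.2,0],[-8.8,-3,-0.2,0],[-10.6,-3,-0.2,0],[-10.6,-3,-0.2,0]]}}

```text
time: 2.22
tool_pos: [0.6673, 0.0998, 0.2367]
ee_rot: [3.141, -0.001, 3.054]
wrist_force: [0.5, 0.1, 0.5]
width: 0.0004
finger_force: 0.0
```

```bash
python3 - <<'E'
from h import *
go(.6,.10,.25,3.052)
Q=0
c=DP; go(c[0],c[1],.20,c[2]+np.pi)
E
```

```text
t 2.23 pos [0.6673 0.0998 0.2367] row [ 6.71 -0.56 -1.32] 0.1 F [0.5 0.1 0.5] w 0.0004
t 2.23 pos [0.6673 0.0998 0.2367] row [ 16.18 -25.55   3.67] 9.1 F [0.5 0.1 0.5] w 0.0004
```

Emit:
{"name": "servo_tool", "arguments": {"targets": [[6,-0.5,0,0],[16.2,-25.5,1,9.1],[16.2,-25.5,1,9.1],[16.2,-25.5,1,9.1],[16.2,-25.5,3.6,9.1],[16.2,-25.5,3.6,9.1],[16.2,-25.5,3.6,9.1],[16.2,-25.5,3.6,9.1]], "claw": 0}}

```text
time: 3.22
tool_pos: [0.4841, -0.1402, 0.2018]
ee_rot: [3.141, 0.001, 2.895]
wrist_force: [0.8, 0.3, -0.3]
width: 0.0773
finger_force: 0.0
```

```bash
python3 - <<'E'
from h import *
c=DP; go(c[0],c[1],.0275,c[2]+np.pi)
cv2.imwrite("pics/c0.png",np.hstack([cv2.resize(snapshot("top")[160:320,200:380],None,fx=2.2,fy=2.2),cv2.resize(snapshot("scene")[120:320,220:400],None,fx=2.2,fy=1.76)]))
E
```

```text
t 3.23 pos [ 0.4841 -0.1402  0.2018] row [ 0.05 -0.06 17.43] -0.1 F [ 0.8  0.3 -0.3] w 0.0773
```

View pics/c0.png

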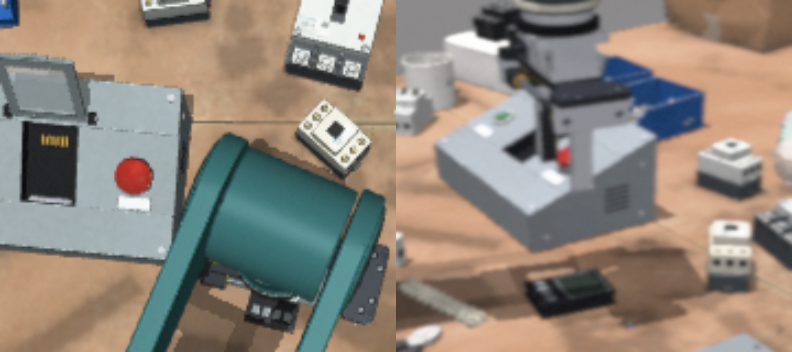

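The cover now leans back, and the open gripper hangs above the display, its long body along the closing direction. Descending to grip.

Emit:
{"name": "servo_tool", "arguments": {"targets": [[0,0,6,0],[0,0,12,0],[0,0,16,0],[0,0,17.4,0],[0,0,17.4,0],[0,0,17.4,0]]}}

```text
time: 4.08
tool_pos: [0.4859, -0.1421, 0.0293]
ee_rot: [-3.141, 0.004, 2.894]
wrist_force: [0.7, -0.8, 0.2]
width: 0.0943
finger_force: 0.0
```

Emit:
{"name": "servo_tool", "arguments": {"targets": [[0,0,0,0],[0,0,0,0],[0,0,0,0],[0,0,0,0],[0,0,0,0],[0,0,0,0]], "claw": 255}}

```text
time: 4.82
tool_pos: [0.484, -0.1415, 0.027]
ee_rot: [3.141, 0.0, 2.893]
wrist_force: [0.2, 1.9, 0.7]
width: 0.0557
finger_force: 30.0
```

Emit:
{"name": "servo_tool", "arguments": {"targets": [[0,0,-6,0],[0,0,-12,0],[0,0,-15,0],[0,0,-15,0],[0,0,-15,0]]}}

```text
time: 5.45
tool_pos: [0.4829, -0.1414, 0.1745]
ee_rot: [3.141, -0.004, 2.893]
wrist_force: [0.9, 0.1, -2.2]
width: 0.0556
finger_force: 30.0
```

```bash
python3 - <<'E'
from h import *
# grip at tool z .0275 when module origin z=0. Aim: module centre at face x=-.088, module origin ~.03 above
for xx,h in((-.088,.05),):
    P=fp(FD,[[xx,0,0]])[0];print("face pt",P); go(P[0],P[1],.20,FD[2]+np.pi)
E
```

```text
face pt [0.52876484 0.1084365  0.06880959]
t 5.45 pos [ 0.4829 -0.1414  0.1745] row [ 1.7  25.34 -2.53] -9.1 F [ 0.9  0.1 -2.2] w 0.0556
```

Emit:
{"name": "servo_tool", "arguments": {"targets": [[1.7,6,-2.5,-9.1],[1.9,12,-2.5,-9.1],[2.1,18,-2.5,-9.1],[2.4,25.3,-2.5,-9.1],[2.4,25.3,-2.5,-9.1],[2.4,25.3,-2.5,-9.1]]}}

```text
time: 6.2
tool_pos: [0.5218, 0.1096, 0.1993]
ee_rot: [-3.14, -0.005, 3.054]
wrist_force: [-0.5, -1.5, -1.6]
width: 0.0557
finger_force: 30.0
```

```bash
python3 - <<'E'
from h import *
P=fp(FD,[[-.096,0,0]])[0]; go(P[0],P[1],.122,FD[2]+np.pi);go(P[0],P[1],.097)
E
```

```text
t 6.2 pos [0.5218 0.1096 0.1993] row [-0.01 -0.04  7.73] 0.1 F [-0.5 -1.5 -1.6] w 0.0557
t 6.2 pos [0.5218 0.1096 0.1993] row [-0.02 -0.04 10.23] 0 F [-0.5 -1.5 -1.6] w 0.0557
```

Emit:
{"name": "servo_tool", "arguments": {"targets": [[0,0,4,0],[0,0,7.7,0],[0,0,7.7,0],[0,0,8.2,0],[0,0,8.6,0],[0,0,9,0],[0,0,9.3,0],[0,0,9.3,0]]}}

```text
time: 7.2
tool_pos: [0.5231, 0.1095, 0.1103]
ee_rot: [3.141, 0.001, 3.053]
wrist_force: [-3.3, -0.6, 4.4]
width: 0.0555
finger_force: 30.0
```

Emit:
{"name": "servo_tool", "arguments": {"targets": [[0,0,0.3,0],[0,0,0.6,0],[0,0,0.9,0],[0,0,0.9,0]]}}

```text
time: 7.7
tool_pos: [0.5221, 0.1096, 0.1006]
ee_rot: [-3.142, -0.001, 3.053]
wrist_force: [-4.5, -0.2, 4.0]
width: 0.0556
finger_force: 30.0
```

Emit:
{"name": "servo_tool", "arguments": {"targets": [[0,0,0.2,0],[0,0,0.4,0],[0,0,0.6,0],[0,0,0.6,0]]}}

```text
time: 8.2
tool_pos: [0.5224, 0.1096, 0.0945]
ee_rot: [-3.142, -0.001, 3.053]
wrist_force: [-4.5, -1.1, 4.6]
width: 0.0559
finger_force: 30.0
```

Emit:
{"name": "servo_tool", "arguments": {"targets": [[0,0,0.15,0],[0,0,0.3,0],[0,0,0.3,0]]}}

```text
time: 8.57
tool_pos: [0.5226, 0.1095, 0.0921]
ee_rot: [-3.142, -0.0, 3.053]
wrist_force: [-5.2, -1.1, 7.4]
width: 0.0559
finger_force: 30.0
```

Emit:
{"name": "servo_tool", "arguments": {"targets": [[0,0,0.1,0],[0,0,0.2,0],[0,0,0.2,0]]}}

```text
time: 8.95
tool_pos: [0.5226, 0.1095, 0.092]
ee_rot: [-3.142, 0.001, 3.053]
wrist_force: [-8.8, -0.4, 14.2]
width: 0.0559
finger_force: 30.0
```

```bash
python3 - <<'E'
from h import *
print(get_obs()["wrist_force"])
s=snapshot("scene")[170:290,200:350];t=snapshot("top")[190:310,170:320]
cv2.imwrite("pics/d.png",np.hstack([cv2.resize(s,None,fx=2.6,fy=2.6,interpolation=2),cv2.resize(t,None,fx=2.6,fy=2.6,interpolation=2)]))
E
```

```text
[-8.78400799 -0.38976576 14.18374676]
```

View pics/d.png

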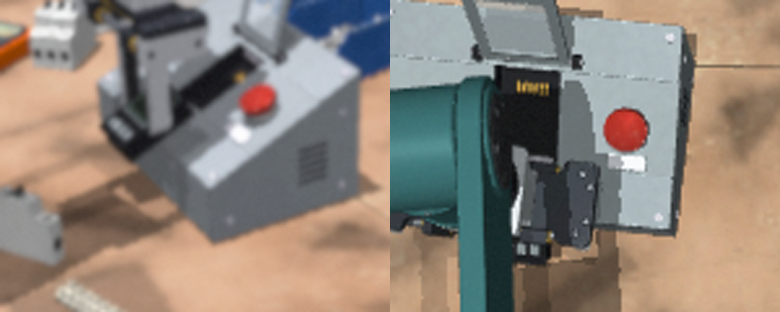

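The picture shows the module tilted flat against the lower face, gripped at its middle, with the window end at the recess's lower edge. I'll lift it off square to the face and carry it up the slope over the recess.

Emit:
{"name": "servo_tool", "arguments": {"targets": [[0.3,0,-0.7,0],[0.3,0,-0.7,0],[-1.7,0,-1.65,0],[-3.7,0,-2.6,0],[-5.6,-0.05,-3.5,0],[-7.4,-0.05,-4.35,0],[-7.4,-0.05,-4.35,0],[-7.4,-0.05,-4.35,0]]}}

```text
time: 10.05
tool_pos: [0.5956, 0.1024, 0.1311]
ee_rot: [-3.141, -0.002, 3.052]
wrist_force: [0.2, 0.1, -1.9]
width: 0.0556
finger_force: 30.0
```

```bash
cat >> h.py <<'E'
def fpos():
    o=get_obs();Q,t=face(FD);p=Q.T@(o["tool_pos"]-t);f=Q.T@o["wrist_force"]
    print("face xyz mm",(p*1e3).round(1),"Fface",f.round(1),"yawerr",round(np.degrees(o["ee_rot"][2]-FD[2]-np.pi)%360,1),"t",round(o["time"],2))
E
python3 - <<'E'
from h import *
fpos()
s=snapshot("scene")[150:260,230:345];t=snapshot("top")[195:275,170:270]
cv2.imwrite("pics/e.png",np.hstack([cv2.resize(s,(418,400),interpolation=2),cv2.resize(t,(380,400),interpolation=2)]))
E
```

```text
face xyz mm [-0.9 -0.  28.1] Fface [-0.6  0.1 -1.8] yawerr 0.0 t 10.05
```

View pics/e.png

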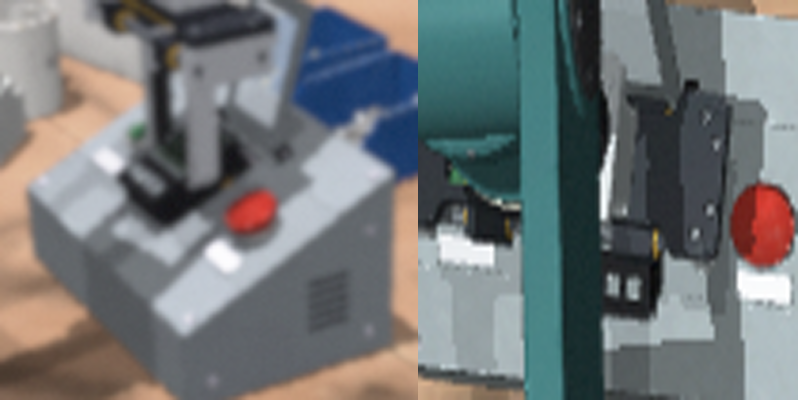

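```bash
python3 - <<'E'
from h import *
for mx in(-.0034,0,):
    P=np.array([[mx-.042,-.028,.0284],[mx-.042,-.028,.0044],[mx-.042,.028,.0284],[mx-.042,.028,.0044]])
    for n,(x0,y0,kx,ky,ox) in dict(scene=(230,150,418/115,400/110,0),top=(170,195,3.8,5,418)).items():
        q=proj(n,fp(FD,P)); print(mx,n,((q+.5-[x0,y0])*[kx,ky]+[ox,0]).round(0).tolist())
E
```

```text
-0.0034 scene [[152.0, 203.0], [166.0, 226.0], [118.0, 174.0], [132.0, 197.0]]
-0.0034 top [[650.0, 314.0], [658.0, 300.0], [557.0, 303.0], [568.0, 289.0]]
0 scene [[156.0, 200.0], [170.0, 223.0], [121.0, 171.0], [136.0, 194.0]]
0 top [[650.0, 307.0], [658.0, 293.0], [557.0, 296.0], [568.0, 282.0]]
```

```bash
python3 - <<'E'
from h import *
t=cv2.cvtColor(snapshot("top"),cv2.COLOR_BGR2GRAY)
print("cols",list(range(218,242)))
for y in range(242,262):print(y,*t[y,218:242])
s=cv2.cvtColor(snapshot("scene"),cv2.COLOR_BGR2GRAY)
print("scene cols",list(range(260,286)))
for y in range(190,215):print(y,*s[y,260:286])
E
```

```text
cols [218, 219, 220, 221, 222, 223, 224, 225, 226, 227, 228, 229, 230, 231, 232, 233, 234, 235, 236, 237, 238, 239, 240, 241]
242 71 104 105 60 59 59 62 71 70 70 72 69 70 71 167 76 63 45 44 44 45 45 70 62
243 72 81 85 58 59 59 57 58 71 70 71 70 71 70 114 83 73 48 45 42 41 44 72 73
244 91 119 142 58 58 59 56 58 70 70 71 71 72 68 122 87 65 60 43 45 43 45 71 78
245 34 35 37 42 43 48 51 52 60 64 64 64 68 58 114 56 68 134 51 39 43 45 45 74
246 37 35 37 34 28 29 32 32 30 27 32 37 37 34 78 35 96 164 133 79 78 78 62 59
247 35 36 35 34 34 34 34 33 33 29 30 30 27 25 21 29 96 165 165 167 165 165 165 150
248 39 37 37 37 32 37 37 37 35 36 35 37 36 10 17 25 97 164 166 166 165 165 164 163
249 37 41 59 52 52 36 36 41 42 42 37 35 34 15 12 28 97 166 166 163 164 165 164 165
250 37 72 144 122 123 48 38 81 85 84 47 38 34 16 15 31 98 165 165 165 164 165 164 165
251 38 71 152 153 148 29 51 151 152 149 74 38 35 13 8 22 99 164 163 163 166 164 166 165
252 42 71 150 151 148 39 63 150 151 148 70 35 36 11 16 34 127 162 163 163 163 163 165 164
253 40 83 144 144 143 41 64 148 154 151 67 35 35 14 16 46 131 161 164 
[... 2546 characters left out ...]
157 137 116 106 110 113 106 94 83 68 53 36 26 22 20 22 22 21 19 29 42 66 94 110 113 100
209 133 124 117 120 129 138 128 111 100 87 72 57 40 28 23 23 21 22 31 44 72 104 133 150 145 122
210 120 123 136 146 154 160 151 137 123 105 90 76 61 47 36 31 26 36 56 81 110 140 160 169 160 145
211 125 139 159 175 177 176 166 158 148 127 104 89 79 64 55 51 51 69 96 124 146 163 172 174 171 163
212 132 156 176 188 186 180 173 168 161 144 119 103 94 86 83 85 91 105 133 153 166 174 175 176 173 169
213 136 160 181 187 184 177 173 172 167 156 140 125 113 111 118 127 134 143 157 168 174 175 176 175 170 160
214 127 147 165 176 175 171 172 170 169 166 159 151 145 146 154 165 170 172 171 173 175 175 175 170 162 141
```

The top picture's pixels put the module's lower front corner at (230.6,257.4), so it is 3.5 mm too far down the slope and centred across. Correct that, then insert about 5 mm.

Emit:
{"name": "servo_tool", "arguments": {"targets": [[-0.32,0,-0.15,0],[-0.32,0,-0.15,0],[-0.42,0,0.07,0],[-0.52,0,0.28,0],[-0.62,0,0.5,0],[-0.72,0,0.71,0],[-0.72,0,0.71,0]]}}

```text
time: 11.12
tool_pos: [0.6034, 0.1017, 0.126]
ee_rot: [3.142, -0.0, 3.052]
wrist_force: [-1.8, 0.4, 2.0]
width: 0.0555
finger_force: 30.0
```

```bash
python3 - <<'E'
from h import *
fpos()
E
```

```text
face xyz mm [ 4.1 -0.  20.1] Fface [-0.8  0.3  2.6] yawerr 0.0 t 11.12
```

```bash
python3 - <<'E'
from h import *
fpos()
t=cv2.cvtColor(snapshot("top"),cv2.COLOR_BGR2GRAY)
for y in range(246,260):print(y,*t[y,218:240])
fpos()
for mx in (0,.0015):
  for n in(.018,.0205,.024):print(mx,n,proj("top",fp(FD,[[mx-.042,-.028,n],[mx-.042,0.010,n]])).round(1).tolist())
E
```

```text
face xyz mm [ 4.1 -0.  20.1] Fface [-0.8  0.3  2.6] yawerr 0.0 t 11.12
246 39 38 43 60 55 52 37 39 42 46 43 37 39 37 14 26 95 165 165 164 165 165
247 37 39 75 145 127 126 46 42 91 93 94 41 36 38 9 31 98 164 164 164 165 164
248 34 40 88 152 151 149 36 55 153 153 150 64 37 36 16 23 96 164 166 166 164 165
249 39 43 92 153 153 149 32 72 151 154 148 66 33 36 17 24 96 165 166 166 164 166
250 38 44 93 145 145 143 31 70 148 149 151 63 35 35 12 25 97 164 165 166 167 164
251 37 39 42 65 73 77 38 68 112 117 161 39 39 34 13 22 99 165 164 187 186 166
252 39 40 37 35 35 36 32 36 36 33 35 37 36 36 13 30 129 164 167 187 186 183
253 38 40 34 35 34 37 36 36 35 35 33 34 36 31 20 47 148 183 184 185 185 186
254 38 46 54 53 45 47 39 42 40 36 36 36 35 33 60 107 180 179 181 182 179 181
255 38 74 132 127 99 102 81 80 84 71 65 66 57 66 111 180 180 180 180 180 181 181
256 41 83 181 158 159 160 160 160 159 161 159 160 131 161 182 180 180 180 181 181 179 181
257 42 84 178 157 158 159 159 159 159 160 160 162 162 162 181 180 179 181 178 180 182 183
258 41 83 179 160 159 159 159 158 160 160 162 160 161 180 180 180 176 178 179 179 182 185
259 41 83 180 159 160 160 160 158 158 160 159 160 159 180 181 180 179 179 180 181 183 185
face xyz mm [ 4.1  0.  20.1] Fface [-0.7 -0.4  3.1] yawerr 0.0 t 11.18
0 0.018 [[231.5, 254.7], [215.1, 253.2]]
0 0.0205 [[231.2, 255.0], [214.8, 253.5]]
0 0.024 [[230.9, 255.4], [214.5, 253.9]]
0.0015 0.018 [[231.5, 254.1], [215.1, 252.6]]
0.0015 0.0205 [[231.3, 254.4], [214.9, 252.9]]
0.0015 0.024 [[230.9, 254.8], [214.5, 253.3]]
```

Emit:
{"name": "servo_tool", "arguments": {"targets": [[0.0,0,0.1,0],[0.0,0,0.1,0]]}}

```text
time: 11.42
tool_pos: [0.604, 0.1017, 0.1253]
ee_rot: [3.141, 0.001, 3.052]
wrist_force: [-2.1, 0.4, 5.1]
width: 0.0559
finger_force: 30.0
```

Emit:
{"name": "servo_tool", "arguments": {"targets": [[0,0,0,0],[0,0,0,0],[0,0,0,0],[0,0,0,0]], "claw": 0}}

```text
time: 11.92
tool_pos: [0.6037, 0.1017, 0.124]
ee_rot: [3.142, -0.0, 3.052]
wrist_force: [-0.0, 0.5, 0.6]
width: 0.092
finger_force: 0.0
```

Emit:
{"name": "servo_tool", "arguments": {"targets": [[0,0,-2,0],[0,0,-4,0],[0,0,-6,0],[0,0,-6,0]]}}

```text
time: 12.42
tool_pos: [0.6048, 0.1018, 0.1865]
ee_rot: [3.141, 0.004, 3.052]
wrist_force: [-0.8, -0.1, -0.3]
width: 0.0941
finger_force: 0.0
```

```bash
python3 - <<'E'
from h import *
fpos()
s=snapshot("scene")[150:260,230:345];t=snapshot("top")[195:275,170:270]
cv2.imwrite("pics/f.png",np.hstack([cv2.resize(s,(418,400),interpolation=2),cv2.resize(t,(380,400),interpolation=2)]))
E
```

```text
face xyz mm [30.9  0.2 74.4] Fface [-0.9 -0.2  0. ] yawerr 0.0 t 12.43
```

View pics/f.png

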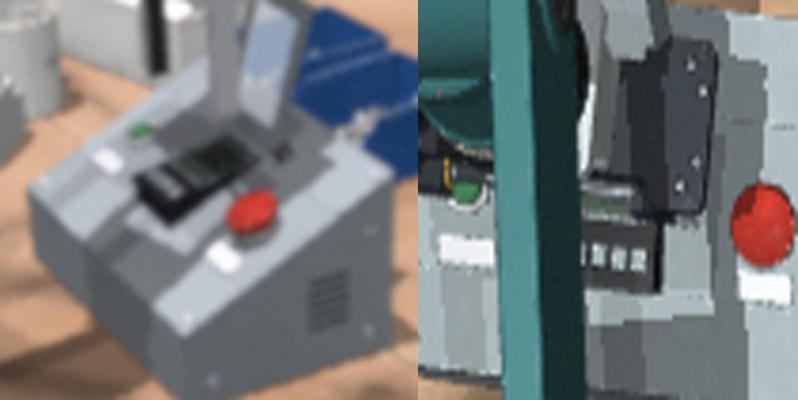

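The module sits square in the recess, about 14 mm proud on the catches, and window end up. Closing the fingers and going above its middle.

```bash
python3 - <<'E'
from h import *
for n in(.040,.030,.016):
    P=fp(FD,[[-.0013,0,n]])[0]; go(*P)
E
```

```text
t 12.53 pos [0.6035 0.1017 0.1838] row [1.34 0.   4.21] 0 F [0.6 0.3 0.8] w 0.0937
t 12.53 pos [0.6035 0.1017 0.1838] row [0.92 0.   5.11] 0 F [0.6 0.3 0.8] w 0.0937
t 12.53 pos [0.6035 0.1017 0.1838] row [0.32 0.   6.38] 0 F [0.6 0.3 0.8] w 0.0937
```

Emit:
{"name": "servo_tool", "arguments": {"targets": [[0,0,0,0],[0,0,0,0],[0,0,0,0],[0,0,0,0],[0,0,0,0],[0,0,0,0],[0,0,0,0]], "claw": 255}}

```text
time: 13.4
tool_pos: [0.6037, 0.1017, 0.1844]
ee_rot: [3.141, 0.0, 3.052]
wrist_force: [-0.2, 0.5, -0.3]
width: 0.0274
finger_force: 0.0
```

Emit:
{"name": "servo_tool", "arguments": {"targets": [[1.34,0,0,0],[1.34,0,2,0],[1.34,0,4.2,0],[1.34,0,4.2,0],[1.15,0,4.6,0],[0.95,0,5.05,0],[0.95,0,5.05,0]]}}

```text
time: 14.28
tool_pos: [0.5944, 0.1025, 0.134]
ee_rot: [3.141, 0.0, 3.052]
wrist_force: [-0.5, 0.1, 0.5]
width: 0.0006
finger_force: 0.0
```

```bash
python3 - <<'E'
from h import *
fpos()
E
```

```text
face xyz mm [-0.7 -0.  31.2] Fface [-0.2  0.1  0.6] yawerr 0.0 t 14.28
```

Now press along the face normal (per mm: x −0.042, z +0.091).

Emit:
{"name": "servo_tool", "arguments": {"targets": [[-0.08,0,0.18,0],[-0.17,0,0.36,0],[-0.25,0,0.54,0],[-0.34,0,0.72,0],[-0.34,0,0.72,0]]}}

```text
time: 14.9
tool_pos: [0.5968, 0.1024, 0.1289]
ee_rot: [3.141, -0.001, 3.052]
wrist_force: [-5.1, -0.4, 9.2]
width: 0.0006
finger_force: 4.7
```

```bash
python3 - <<'E'
from h import *
fpos()
E
```

```text
face xyz mm [-0.8  0.1 25.6] Fface [-0.7 -0.9 10.4] yawerr 0.0 t 14.9
```

Emit:
{"name": "servo_tool", "arguments": {"targets": [[-0.08,0,0.18,0],[-0.17,0,0.36,0],[-0.25,0,0.54,0],[-0.34,0,0.72,0],[-0.34,0,0.72,0]]}}

```text
time: 15.52
tool_pos: [0.599, 0.1024, 0.1266]
ee_rot: [3.141, -0.001, 3.053]
wrist_force: [-15.6, 0.0, 26.4]
width: 0.0006
finger_force: 14.0
```

```bash
python3 - <<'E'
from h import *
fpos()
E
```

```text
face xyz mm [ 0.3  0.3 22.6] Fface [-2.9 -1.4 30.4] yawerr 0.0 t 15.53
```

Emit:
{"name": "servo_tool", "arguments": {"targets": [[0.4,0,-0.8,0],[0.4,0,-1.6,0],[0.4,0,-6,0],[5,0,-10,0],[10,0,-10,0],[15,0,-10,0],[15,0,-10,0]]}}

```text
time: 16.4
tool_pos: [0.4492, 0.1156, 0.2192]
ee_rot: [3.141, -0.0, 3.054]
wrist_force: [0.9, 0.0, 0.2]
width: 0.0001
finger_force: 0.0
```

```bash
python3 - <<'E'
from h import *
fpos()
cv2.imwrite("pics/s1.png",snapshot("scene"));cv2.imwrite("pics/t1.png",snapshot("top"))
s=cv2.imread("pics/s1.png")[165:235,250:320];t=cv2.imread("pics/t1.png")[195:265,195:265]
b=np.hstack([cv2.resize(s,(400,400),interpolation=2),cv2.resize(t,(400,400),interpolation=2)])
def ov(mx,n,col,tilt=0):
    P=np.array([[.042,.028],[.042,-.028],[-.042,-.028],[-.042,.028]])
    for nm,x0,y0,ox in(("scene",250,165,0),("top",195,195,400)):
        q=proj(nm,fp(FD,np.c_[P[:,0]+mx,P[:,1],np.full(4,n)]));q=(q+.5-[x0,y0])*400/70+[ox,0]
        for u,v in q.astype(int): cv2.circle(b,(u,v),3,col,1)
ov(0,0,(0,255,0));ov(0,.014,(0,0,255));cv2.imwrite("pics/g.png",b)
E
```

```text
face xyz mm [-9.690e+01  1.000e-01  1.701e+02] Fface [ 0.9  0.1 -0.2] yawerr 0.1 t 16.4
```

View pics/g.png

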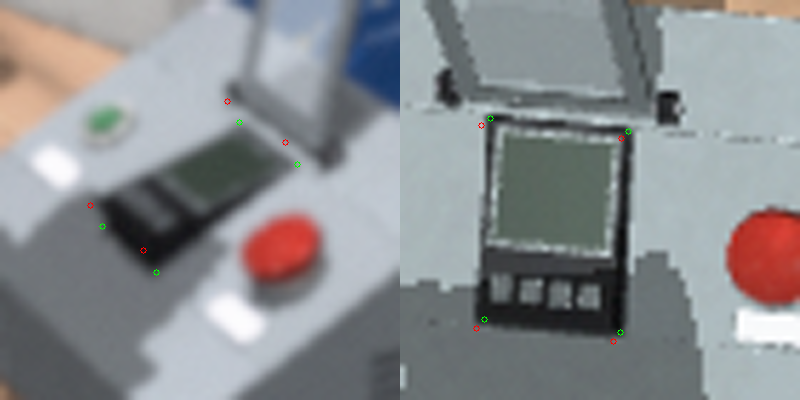

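The window end is down, on the flush markers. The lower (key) end still stands proud, between the markers, so I'll press toward the lower end.

```bash
python3 - <<'E'
from h import *
for n in(.05,.030,.016):
    P=fp(FD,[[-.020,0,n]])[0]; go(*P)
E
```

```text
t 16.5 pos [0.4519 0.1153 0.2195] row [-1.176e+01 -1.000e-02  7.670e+00] 0 F [-0.2  0.4  0.2] w 0.0007
t 16.5 pos [0.4519 0.1153 0.2195] row [-1.26e+01 -1.00e-02  9.49e+00] 0 F [-0.2  0.4  0.2] w 0.0007
t 16.5 pos [0.4519 0.1153 0.2195] row [-1.319e+01 -1.000e-02  1.076e+01] 0 F [-0.2  0.4  0.2] w 0.0007
```

Emit:
{"name": "servo_tool", "arguments": {"targets": [[-6,0,2,0],[-11.8,0,5,0],[-11.8,0,7.7,0],[-11.8,0,7.7,0],[-12.2,0,8.6,0],[-12.6,0,9.5,0],[-12.6,0,9.5,0]]}}

```text
time: 17.38
tool_pos: [0.577, 0.1041, 0.1245]
ee_rot: [3.141, 0.0, 3.052]
wrist_force: [0.7, 0.6, 0.9]
width: 0.0003
finger_force: 0.0
```

Emit:
{"name": "servo_tool", "arguments": {"targets": [[-0.1,0,0.23,0],[-0.21,0,0.45,0],[-0.32,0,0.68,0],[-0.32,0,0.68,0]]}}

```text
time: 17.88
tool_pos: [0.5788, 0.1042, 0.1221]
ee_rot: [3.141, -0.001, 3.053]
wrist_force: [-10.3, -0.3, 15.8]
width: 0.0003
finger_force: 8.6
```

```bash
python3 - <<'E'
from h import *
fpos()
E
```

```text
face xyz mm [-19.9   0.2  27.1] Fface [-2.6 -1.2 18.6] yawerr 0.0 t 17.88
```

Emit:
{"name": "servo_tool", "arguments": {"targets": [[-0.08,0,0.18,0],[-0.13,0,0.27,0],[-0.17,0,0.36,0],[-0.17,0,0.36,0]]}}

```text
time: 18.38
tool_pos: [0.5791, 0.1042, 0.1216]
ee_rot: [3.141, -0.003, 3.053]
wrist_force: [-18.1, -0.7, 27.3]
width: 0.0007
finger_force: 15.4
```

```bash
python3 - <<'E'
from h import *
fpos()
E
```

```text
face xyz mm [-19.9   0.3  26.6] Fface [-4.8 -2.3 32.4] yawerr 0.1 t 18.38
```

The module is cocked: window end down, lower end jammed against the lower wall over its catch. I'll pull it out, lay it flat, regrip it shallower, and press it past the catches while held.

Emit:
{"name": "servo_tool", "arguments": {"targets": [[0.3,0,-0.8,0],[0.3,0,-3,0],[0.3,0,-5,0],[0.3,0,-5,0],[0.3,0,-5,0],[0.3,0,-5,0],[0.3,0,-5,0]], "claw": 0}}

```text
time: 19.25
tool_pos: [0.5786, 0.1039, 0.163]
ee_rot: [-3.141, -0.002, 3.052]
wrist_force: [-0.7, 0.0, -0.2]
width: 0.067
finger_force: 0.0
```

```bash
python3 - <<'E'
from h import *
fpos()
for n in(.04,.0185):
    P=fp(FD,[[-.024,0,n]])[0]; go(*P)
E
```

```text
face xyz mm [-2.9 -0.1 64.2] Fface [-0.7 -0.1  0.1] yawerr 0.0 t 19.25
t 19.25 pos [0.5786 0.1039 0.163 ] row [0.89 0.01 3.09] 0 F [-0.7  0.  -0.2] w 0.067
t 19.25 pos [0.5786 0.1039 0.163 ] row [-0.03  0.01  5.04] 0 F [-0.7  0.  -0.2] w 0.067
```

Emit:
{"name": "servo_tool", "arguments": {"targets": [[0,0,0,0],[0,0,0.5,0],[0,0,1.5,0],[0,0,3,0],[0,0,4.5,0],[0,0,5.0,0],[0,0,5.0,0]]}}

```text
time: 20.12
tool_pos: [0.5786, 0.1039, 0.1133]
ee_rot: [-3.141, -0.001, 3.052]
wrist_force: [1.1, 0.1, 0.8]
width: 0.0938
finger_force: 0.0
```

```bash
python3 - <<'E'
from h import *
fpos()
E
```

```text
face xyz mm [-23.8  -0.   19.2] Fface [1.3 0.2 0.3] yawerr 0.0 t 20.12
```

Emit:
{"name": "servo_tool", "arguments": {"targets": [[0,0,0,0],[0,0,0,0],[0,0,0,0],[0,0,0,0],[0,0,0,0]], "claw": 255}}

```text
time: 20.75
tool_pos: [0.5791, 0.1039, 0.1142]
ee_rot: [3.142, 0.0, 3.052]
wrist_force: [0.2, 0.3, 0.8]
width: 0.0554
finger_force: 30.0
```

Emit:
{"name": "servo_tool", "arguments": {"targets": [[0.1,0,-0.23,0],[0.21,0,-0.46,0],[0.32,0,-0.7,0],[0.42,0,-0.95,0],[0.42,0,-0.95,0]]}}

```text
time: 21.38
tool_pos: [0.5748, 0.1044, 0.1239]
ee_rot: [3.141, 0.0, 3.052]
wrist_force: [0.3, -0.6, -2.7]
width: 0.0554
finger_force: 30.0
```

Emit:
{"name": "servo_tool", "arguments": {"targets": [[0.3,0,0,0],[0.6,0,-0.1,0],[0.9,0,-0.2,0],[1.2,0,-0.4,0],[1.2,0,-0.4,0]]}}

```text
time: 22.0
tool_pos: [0.5628, 0.1055, 0.1279]
ee_rot: [3.141, 0.001, 3.052]
wrist_force: [0.6, 1.1, -2.0]
width: 0.0557
finger_force: 30.0
```

```bash
python3 - <<'E'
from h import *
fpos(); o=get_obs(); print(o["width"],o["finger_force"])
E
```

```text
face xyz mm [-32.    0.1  39.1] Fface [-0.3  1.1 -2. ] yawerr 0.0 t 22.0
0.05568243703773379 29.999928027391434
```

Emit:
{"name": "servo_tool", "arguments": {"targets": [[1,0,-2,0],[6,0,-2,0],[12,0,-1,0],[14,0,3,0],[14,0,7,0],[14,0,7.5,0],[14,0,7.5,0]]}}

```text
time: 22.88
tool_pos: [0.4244, 0.118, 0.0542]
ee_rot: [3.141, 0.002, 3.052]
wrist_force: [-0.4, -0.4, -1.9]
width: 0.0555
finger_force: 30.0
```

Emit:
{"name": "servo_tool", "arguments": {"targets": [[0,0,0.5,0],[0,0,1,0],[0,0,1.4,0],[0,0,1.8,0],[0,0,1.8,0]]}}

```text
time: 23.5
tool_pos: [0.423, 0.1178, 0.034]
ee_rot: [-3.141, -0.001, 3.052]
wrist_force: [-1.4, -0.3, -1.9]
width: 0.0553
finger_force: 30.0
```

Emit:
{"name": "servo_tool", "arguments": {"targets": [[0,0,0.2,0],[0,0,0.4,0],[0,0,0.4,0]]}}

```text
time: 23.88
tool_pos: [0.4242, 0.1179, 0.0327]
ee_rot: [3.141, 0.002, 3.052]
wrist_force: [-3.3, -1.1, 8.6]
width: 0.0553
finger_force: 30.0
```

Emit:
{"name": "servo_tool", "arguments": {"targets": [[0,0,0.15,0],[0,0,0.3,0],[0,0,0.3,0]]}}

```text
time: 24.25
tool_pos: [0.4262, 0.1177, 0.0315]
ee_rot: [3.141, 0.006, 3.052]
wrist_force: [-2.9, -1.9, 13.0]
width: 0.0552
finger_force: 30.0
```

Emit:
{"name": "servo_tool", "arguments": {"targets": [[0,0,-0.3,0],[0,0,-0.3,0],[0,0,-0.3,0],[0,0,-3,0],[0,0,-8,0],[0,6,-10,0],[0,12,-10,0],[0,18,-10,0]], "claw": 0}}

```text
time: 25.25
tool_pos: [0.4397, 0.2989, 0.1278]
ee_rot: [3.141, 0.001, 3.052]
wrist_force: [1.6, 0.0, 0.1]
width: 0.0938
finger_force: 0.0
```

```bash
cat > loc.py <<'E'
from h import *
D=np.array([[.042,.028],[.042,-.028],[-.042,-.028],[-.042,.028]])
def dw(p,z=.024):
    c,s=np.cos(p[2]),np.sin(p[2]);return np.c_[D@np.array([[c,s],[-s,c]])+p[:2],np.full(4,z)]
def loc(p0):
    # template fit: edges of dark bezel via rendered polygon difference
    im=snapshot("top");g=cv2.cvtColor(im,cv2.COLOR_BGR2GRAY).astype(float)
    hsv=cv2.cvtColor(im,cv2.COLOR_BGR2HSV)
    x,y=proj("top",[[p0[0],p0[1],.024]])[0];x0,y0=int(x)-32,int(y)-32
    m=((hsv[...,1]<75)&(g<120)).astype(np.uint8)[y0:y0+64,x0:x0+64]
    m=cv2.morphologyEx(m,cv2.MORPH_CLOSE,np.ones((5,5)))
    n,l,st,ce=cv2.connectedComponentsWithStats(m);k=1+np.argmax(st[1:,4])
    c=cv2.findContours((l==k).astype(np.uint8),0,1)[0][0]
    r=cv2.minAreaRect(c);b=cv2.boxPoints(r)+[x0,y0];print(r,st[k],b.round(1).tolist())
    print("pred",proj("top",dw(p0)).round(1).tolist())
    for yy in range(0,64,2):print(''.join('#' if v else '.' for v in (l==k)[yy]))
E
python3 - <<'E'
from loc import *
go(.5,.118,.14)
loc((.449,.1157,-.0896))
E
```

```text
t 25.25 pos [0.4397 0.2989 0.1278] row [ -7.63 -17.47  -1.22] 0 F [1.6 0.  0.1] w 0.0938
((33.18316650390625, 28.668317794799805), (24.57741928100586, 34.925804138183594), 5.7105937004089355) [ 20  11  28  37 848] [[207.2, 317.8], [210.7, 283.1], [235.1, 285.5], [231.7, 320.3]]
pred [[210.9, 286.8], [233.6, 289.0], [229.3, 323.6], [206.3, 321.4]]
................................................................
................................................................
................................................................
................................................................
................................................................
................................................................
........................###################.....................
.......................#########################................
.......................########################.................
.......................########################.................
.......................########################.................
......................##############
[... 628 characters left out ...]
......#########################...................
....................########################....................
...............................#############....................
................................................................
................................................................
................................................................
................................................................
................................................................
................................................................
................................................................
................................................................
```

The dark blob fits a rectangle near (219,301), so the module lies flat at about x 0.4575, y 0.116, with yaw unchanged. Regrip it shallow at its centre.

```bash
python3 - <<'E'
from h import *
go(.4575,.1157,.033,FD[2]+np.pi)
E
```

```text
t 25.3 pos [0.4391 0.3058 0.1269] row [ -3.45 -18.84   9.26] 0.3 F [ 0.4  4.4 -0. ] w 0.0942
```

Emit:
{"name": "servo_tool", "arguments": {"targets": [[-2,-6,0,0],[-2.5,-12,0,0],[-2.5,-18,0,0.3],[-2.5,-18,0,0.3],[-2.5,-18,4,0.3],[-2.5,-18,4,0.3]]}}

```text
time: 26.05
tool_pos: [0.4455, 0.116, 0.0844]
ee_rot: [-3.141, -0.008, 3.048]
wrist_force: [0.4, 0.5, -0.3]
width: 0.094
finger_force: 0.0
```

```bash
python3 - <<'E'
from h import *
go(.4575,.1157,.033,FD[2]+np.pi)
E
```

```text
t 26.05 pos [0.4455 0.116  0.0844] row [-1.23  0.09  5.13] -0.2 F [ 0.4  0.5 -0.3] w 0.094
```

Emit:
{"name": "servo_tool", "arguments": {"targets": [[-1.2,0,0,-0.2],[-1.2,0,2.5,-0.2],[-1.2,0,5,-0.2],[-1.2,0,5,-0.2],[-1.2,0,5,-0.2]]}}

```text
time: 26.68
tool_pos: [0.4619, 0.115, 0.0393]
ee_rot: [3.141, 0.003, 3.051]
wrist_force: [0.5, 0.2, -0.3]
width: 0.0939
finger_force: 0.0
```

```bash
python3 - <<'E'
from h import *
go(.4575,.1157,.033,FD[2]+np.pi)
E
```

```text
t 26.68 pos [0.4619 0.115  0.0393] row [0.44 0.03 0.63] -0.1 F [ 0.5  0.2 -0.3] w 0.0939
```

Emit:
{"name": "servo_tool", "arguments": {"targets": [[0.3,0,0.5,0],[0.3,0,0.5,0],[0.3,0,0.5,0]]}}

```text
time: 27.05
tool_pos: [0.4574, 0.1148, 0.0329]
ee_rot: [3.141, 0.001, 3.05]
wrist_force: [-0.1, -0.3, -1.0]
width: 0.0946
finger_force: 0.0
```

```bash
python3 - <<'E'
from h import *
go(.4575,.1157,.033,FD[2]+np.pi)
snapshot("top");go(.4575,.1157,.033,FD[2]+np.pi)
E
```

```text
t 27.05 pos [0.4574 0.1148 0.0329] row [ 0.    0.09 -0.01] -0.1 F [-0.1 -0.3 -1. ] w 0.0946
t 27.1 pos [0.4574 0.1148 0.0329] row [ 0.    0.09 -0.01] -0.1 F [-1.1 -0.6  0.3] w 0.0942
```

Emit:
{"name": "servo_tool", "arguments": {"targets": [[0,0,0,0],[0,0,0,0],[0,0,0,0],[0,0,0,0],[0,0,0,0]], "claw": 255}}

```text
time: 27.72
tool_pos: [0.4573, 0.1148, 0.0326]
ee_rot: [3.141, 0.0, 3.051]
wrist_force: [0.1, -0.0, 0.4]
width: 0.0556
finger_force: 30.0
```

Emit:
{"name": "servo_tool", "arguments": {"targets": [[0,0,-5,0],[0,0,-11,0],[-3,0,-12,0],[-6.4,0,-12,0],[-6.4,0,-12,0],[-6.4,0,-12,0]]}}

```text
time: 28.48
tool_pos: [0.52, 0.1089, 0.1516]
ee_rot: [-3.141, -0.003, 3.05]
wrist_force: [-0.1, 0.1, -1.6]
width: 0.0555
finger_force: 30.0
```

```bash
python3 - <<'E'
from h import *
go(.5218,.1096,.122,FD[2]+np.pi)
E
```

```text
t 28.48 pos [0.52   0.1089 0.1516] row [-0.18  0.08  2.96] -0.1 F [-0.1  0.1 -1.6] w 0.0555
```

Emit:
{"name": "servo_tool", "arguments": {"targets": [[-0.1,0.05,2.5,0],[-0.1,0.05,3,0],[-0.1,0.05,3.5,0],[-0.1,0.05,4,0],[-0.1,0.05,4.4,0],[-0.1,0.05,4.8,0],[-0.1,0.05,5.1,0],[-0.1,0.05,5.1,0]]}}

```text
time: 29.48
tool_pos: [0.5207, 0.1096, 0.1028]
ee_rot: [3.141, -0.002, 3.051]
wrist_force: [-5.3, 0.1, 4.3]
width: 0.0556
finger_force: 30.0
```

Emit:
{"name": "servo_tool", "arguments": {"targets": [[0,0,0.15,0],[0,0,0.3,0],[0,0,0.3,0]]}}

```text
time: 29.85
tool_pos: [0.5209, 0.1096, 0.0999]
ee_rot: [3.141, -0.002, 3.051]
wrist_force: [-6.3, -0.4, 4.2]
width: 0.0559
finger_force: 30.0
```

Emit:
{"name": "servo_tool", "arguments": {"targets": [[0,0,0.15,0],[0,0,0.3,0],[0,0,0.3,0]]}}

```text
time: 30.22
tool_pos: [0.5211, 0.1096, 0.0973]
ee_rot: [3.141, -0.001, 3.051]
wrist_force: [-5.8, 0.1, 5.4]
width: 0.0558
finger_force: 30.0
```

Emit:
{"name": "servo_tool", "arguments": {"targets": [[0,0,0.1,0],[0,0,0.2,0],[0,0,0.2,0]]}}

```text
time: 30.6
tool_pos: [0.5211, 0.1096, 0.0972]
ee_rot: [3.141, -0.001, 3.051]
wrist_force: [-8.9, -0.4, 12.6]
width: 0.0555
finger_force: 30.0
```

```bash
python3 - <<'E'
from h import *
fpos()
E
```

```text
face xyz mm [-83.    0.4  29. ] Fface [-2.7 -1.2 15.1] yawerr 359.9 t 30.6
```

Emit:
{"name": "servo_tool", "arguments": {"targets": [[0.3,0,-0.7,0],[0.3,0,-0.7,0],[-1.7,0,-1.65,0],[-3.7,0,-2.6,0],[-5.6,-0.05,-3.5,0],[-7.4,-0.05,-4.35,0],[-7.4,-0.05,-4.35,0],[-7.4,-0.05,-4.35,0]]}}

```text
time: 31.6
tool_pos: [0.5949, 0.1022, 0.136]
ee_rot: [-3.141, -0.002, 3.051]
wrist_force: [-0.6, -0.1, -0.9]
width: 0.0556
finger_force: 30.0
```

Emit:
{"name": "servo_tool", "arguments": {"targets": [[0,0,0,0],[0,0,0,0]]}}

```text
time: 31.85
tool_pos: [0.5951, 0.1022, 0.1368]
ee_rot: [3.142, -0.001, 3.051]
wrist_force: [0.7, -0.2, -2.1]
width: 0.0553
finger_force: 30.0
```

```bash
cat > corner.py <<'E'
from h import *
fpos()
t=cv2.cvtColor(snapshot("top"),cv2.COLOR_BGR2GRAY)
print("col 220..237")
for y in range(248,263):print(y,*t[y,220:238])
n=float(__import__("sys").argv[1])
for mx in (-.006,-.003,0,.003):print(mx,proj("top",fp(FD,[[mx-.042,-.028,n],[mx-.042,-.028,n-.024],[mx-.042,0,n]])).round(1).tolist())
E
python3 corner.py .0284
```

```text
face xyz mm [ 1.1 -0.2 33.5] Fface [-0.2 -0.1 -2.2] yawerr 359.9 t 31.85
col 220..237
248 34 37 36 33 36 35 36 37 34 36 38 17 17 26 96 165 166 165
249 54 54 50 36 36 41 43 35 37 36 39 19 12 26 97 164 166 164
250 124 126 115 38 39 89 94 62 53 36 37 18 16 27 97 165 165 163
251 152 152 147 59 53 173 152 140 118 36 37 16 16 25 99 164 164 165
252 151 152 150 59 49 152 153 151 115 37 38 15 13 31 126 164 164 163
253 145 145 146 51 50 153 154 149 106 35 35 15 17 46 131 163 164 166
254 69 77 109 39 53 163 168 141 71 37 40 14 21 78 161 161 181 182
255 35 37 38 37 36 36 36 34 36 36 40 18 24 95 160 161 181 180
256 37 37 34 36 35 33 35 35 36 37 40 15 50 181 182 180 178 180
257 45 39 40 41 39 37 35 38 37 33 43 39 74 182 182 179 179 180
258 102 81 82 83 83 64 65 55 54 53 52 87 110 180 178 178 179 181
259 160 159 161 161 160 159 158 124 125 127 104 163 182 182 178 177 180 182
260 160 161 163 163 162 159 157 157 155 157 159 181 181 180 180 179 179 181
261 159 161 162 163 159 158 159 158 157 158 159 181 182 180 181 181 180 181
262 158 159 160 161 161 160 160 159 159 158 160 180 183 181 180 181 179 175
-0.006 [[230.4, 258.5], [232.6, 255.6], [218.3, 257.3]]
-0.003 [[230.5, 257.2], [232.7, 254.4], [218.3, 256.1]]
0 [[230.5, 256.0], [232.7, 253.1], [218.3, 254.8]]
0.003 [[230.6, 254.7], [232.8, 251.9], [218.4, 253.6]]
```

Emit:
{"name": "servo_tool", "arguments": {"targets": [[-0.36,0.02,-0.17,0],[-0.36,0.02,-0.17,0],[-0.49,0.02,0.11,0],[-0.62,0.02,0.4,0],[-0.76,0.02,0.68,0],[-0.89,0.02,0.96,0],[-0.89,0.02,0.96,0],[-0.89,0.02,0.96,0]]}}

```text
time: 32.9
tool_pos: [0.6059, 0.1014, 0.1289]
ee_rot: [3.141, 0.004, 3.05]
wrist_force: [2.0, -0.7, 5.8]
width: 0.0557
finger_force: 30.0
```

```bash
python3 corner.py .016
```

```text
face xyz mm [ 7.6 -0.1 21.8] Fface [ 4.3 -0.5  4.4] yawerr 359.9 t 32.9
col 220..237
248 100 169 169 166 42 67 170 170 168 81 54 47 16 24 97 164 165 165
249 110 167 166 166 44 87 171 169 167 77 55 44 23 24 96 165 166 168
250 83 161 133 159 54 87 187 161 157 51 56 49 13 25 98 164 167 187
251 50 49 50 49 51 52 52 51 51 53 57 42 12 28 99 165 168 186
252 51 49 50 51 50 50 51 52 52 53 53 34 15 38 145 184 185 186
253 51 51 48 52 51 51 52 51 51 52 50 26 27 47 148 182 183 185
254 81 87 73 72 66 67 66 62 55 59 52 42 76 105 181 180 183 182
255 164 159 159 158 125 127 128 126 97 106 83 107 180 179 179 180 180 181
256 182 159 159 160 161 160 159 159 159 161 161 163 180 180 181 181 180 180
257 180 158 160 160 159 159 159 160 161 163 165 182 180 179 179 180 179 179
258 180 159 159 159 159 159 161 160 161 161 162 181 181 180 178 179 179 180
259 181 160 161 160 160 158 158 159 160 157 159 182 181 180 173 171 173 175
260 175 155 156 156 154 153 152 152 150 152 153 174 177 172 112 110 111 113
261 110 90 93 92 91 90 90 90 89 88 91 110 112 112 112 110 110 112
262 111 91 91 92 93 91 91 89 92 91 90 111 113 113 112 113 112 110
-0.006 [[231.6, 257.0], [233.7, 254.1], [219.5, 255.8]]
-0.003 [[231.6, 255.7], [233.8, 252.9], [219.6, 254.6]]
0 [[231.7, 254.5], [233.8, 251.7], [219.6, 253.4]]
0.003 [[231.7, 253.2], [233.9, 250.5], [219.7, 252.1]]
```

Emit:
{"name": "servo_tool", "arguments": {"targets": [[0.2,0,-0.45,0],[0.2,0,-0.45,0],[-0.07,0,-0.58,0],[-0.07,0,-0.58,0],[-0.17,0,-0.35,0],[-0.27,0,-0.13,0],[-0.27,0,-0.13,0]]}}

```text
time: 33.83
tool_pos: [0.6071, 0.1013, 0.1282]
ee_rot: [-3.142, -0.001, 3.051]
wrist_force: [0.1, 0.9, -2.0]
width: 0.0554
finger_force: 30.0
```

```bash
python3 corner.py .018
```

```text
face xyz mm [ 8.4 -0.1 20.6] Fface [-0.9  0.9 -1.8] yawerr 359.9 t 33.83
col 220..237
248 85 166 166 165 76 62 167 167 164 119 50 51 22 24 97 165 166 169
249 82 156 157 155 46 66 164 163 162 88 49 56 13 24 97 166 168 187
250 45 47 51 73 41 54 126 133 127 74 51 50 12 22 98 167 168 185
251 48 49 48 49 49 47 49 49 48 47 49 48 17 27 113 186 185 185
252 49 47 50 48 49 49 49 47 50 48 48 47 16 33 144 183 185 186
253 67 61 53 53 51 50 53 48 47 47 51 44 26 52 149 183 183 184
254 130 126 99 104 82 86 87 73 72 65 65 56 82 124 181 180 182 181
255 181 161 159 159 160 161 159 159 156 125 126 131 181 181 181 181 180 180
256 180 159 159 159 160 161 158 160 159 160 162 163 182 181 181 182 179 180
257 179 159 158 160 160 160 160 159 161 162 163 181 182 181 181 180 178 180
258 180 158 160 159 158 158 159 159 161 161 160 175 174 175 173 174 174 177
259 175 155 154 155 155 153 152 152 153 153 150 112 111 110 111 110 111 112
260 110 90 91 92 90 90 89 89 89 89 92 111 114 112 110 112 111 112
261 110 90 91 92 92 91 90 89 89 90 91 113 112 113 111 112 110 111
262 110 88 92 93 91 90 91 90 89 89 92 112 112 114 111 112 111 113
-0.006 [[231.4, 257.2], [233.6, 254.4], [219.3, 256.1]]
-0.003 [[231.4, 256.0], [233.6, 253.1], [219.4, 254.8]]
0 [[231.5, 254.7], [233.7, 251.9], [219.4, 253.6]]
0.003 [[231.5, 253.5], [233.7, 250.7], [219.5, 252.3]]
```

The contact force is gone and the lower end has cleared the rim. Lower a bit more and release onto the catches.

Emit:
{"name": "servo_tool", "arguments": {"targets": [[-0.05,0,0.12,0],[-0.1,0,0.23,0],[-0.1,0,0.23,0]]}}

```text
time: 34.25
tool_pos: [0.6083, 0.1012, 0.1264]
ee_rot: [3.142, -0.0, 3.05]
wrist_force: [1.0, 0.6, -1.6]
width: 0.0559
finger_force: 30.0
```

Emit:
{"name": "servo_tool", "arguments": {"targets": [[0,0,0,0],[0,0,0,0],[0,0,0,0],[0,0,0,0]], "claw": 0}}

```text
time: 34.75
tool_pos: [0.6083, 0.1012, 0.1266]
ee_rot: [3.141, 0.0, 3.051]
wrist_force: [-0.7, 0.3, 0.1]
width: 0.0918
finger_force: 0.0
```

Emit:
{"name": "servo_tool", "arguments": {"targets": [[0.1,0,-0.6,0],[0.1,0,-0.6,0],[0.1,0,-0.6,0]]}}

```text
time: 35.12
tool_pos: [0.6074, 0.1013, 0.1327]
ee_rot: [3.141, 0.0, 3.051]
wrist_force: [0.3, -0.6, -0.3]
width: 0.0944
finger_force: 0.0
```

```bash
python3 corner.py .014; python3 - <<'E'
from h import *
P=fp(FD,[[-.001,0,.0275]])[0]; go(*P)
E
```

```text
face xyz mm [10.5 -0.1 24.6] Fface [ 0.2 -0.6 -0.4] yawerr 359.9 t 35.12
col 220..237
248 69 152 143 144 152 67 140 170 173 197 70 71 20 27 104 164 166 165
249 62 59 61 63 63 61 50 60 61 88 73 72 21 28 105 163 167 166
250 60 59 61 64 62 62 62 64 63 65 73 81 15 30 104 167 168 166
251 61 62 64 61 63 65 63 64 64 64 73 77 14 25 112 185 185 166
252 81 77 84 76 78 77 66 66 63 61 72 75 28 39 143 185 186 185
253 162 160 161 123 126 126 97 98 81 84 80 86 89 81 149 184 183 186
254 182 159 159 159 161 159 159 159 159 160 160 162 181 182 179 180 182 182
255 181 160 160 159 160 160 158 159 160 161 162 181 182 180 179 182 179 181
256 180 159 159 160 159 159 158 159 159 159 161 183 182 181 180 181 181 179
257 178 158 159 158 159 158 159 160 161 161 162 180 179 180 181 180 179 180
258 180 159 159 160 159 158 159 161 161 161 155 176 174 173 174 174 172 174
259 176 154 156 155 154 153 153 151 154 152 91 112 111 111 109 109 110 114
260 111 92 92 91 92 91 90 88 89 89 93 112 112 111 112 110 110 112
261 111 90 91 92 91 91 91 89 90 90 92 111 113 112 111 111 110 112
262 110 91 91 91 91 90 90 91 90 89 92 111 113 112 112 111 112 111
-0.006 [[231.8, 256.7], [233.9, 253.9], [219.7, 255.6]]
-0.003 [[231.8, 255.5], [234.0, 252.7], [219.8, 254.4]]
0 [[231.8, 254.2], [234.0, 251.5], [219.8, 253.1]]
0.003 [[231.9, 253.0], [234.1, 250.2], [219.9, 251.9]]
t 35.17 pos [0.6072 0.1013 0.1325] row [1.16 0.01 0.2 ] 0 F [-1.1  0.9  0.1] w 0.0937
```

```bash
python3 - <<'E'
from h import *
g=lambda p:cv2.cvtColor(cv2.imread(p),cv2.COLOR_BGR2GRAY)
t1=g("pics/t1.png"); print("wedged", t1[249:254,218:232:2].tolist())
f=g("pics/f.png"); print("rollers1",[f[y,418+int((230-170)*3.8):418+int((233-170)*3.8):3].tolist() for y in (int((251.5-195)*5),int((248-195)*5),int((245-195)*5))])
s=cv2.cvtColor(snapshot("scene"),cv2.COLOR_BGR2GRAY)
f2=f[:400,:418]; s2=cv2.resize(s[150:260,230:345],(418,400),interpolation=2)
d=cv2.absdiff(f2,s2); print("scene diff region key end",d[150:230,120:200].mean(), d[130:180,190:260].mean())
b=cv2.resize(np.hstack([s2,f2]),(800,383)); cv2.imwrite("pics/h.png",b)
E
```

```text
wedged [[31, 29, 30, 31, 31, 34, 33], [29, 31, 28, 33, 30, 31, 31], [32, 32, 30, 31, 31, 32, 31], [53, 51, 43, 39, 37, 34, 33], [111, 107, 91, 72, 75, 59, 53]]
rollers1 [[75, 75, 55, 14], [99, 68, 61, 14], [92, 63, 58, 27]]
scene diff region key end 8.1865625 39.65857142857143
```

View pics/h.png

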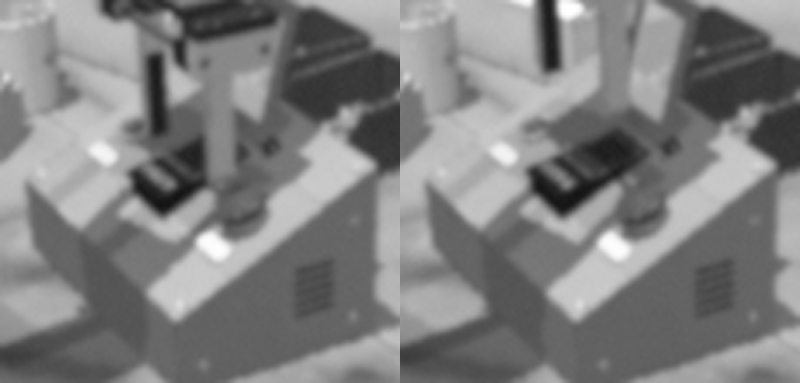

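The pose matches the first rest on the catches: lower front corner at about (175,215) in the left panel, same as in the right. Now a shallow grip at the middle, then press while held.

Emit:
{"name": "servo_tool", "arguments": {"targets": [[0.25,0,0.2,0],[0.5,0,0.46,0],[0.5,0,0.46,0],[0.5,0,0.46,0]]}}

```text
time: 35.72
tool_pos: [0.6022, 0.1017, 0.1279]
ee_rot: [3.141, 0.0, 3.051]
wrist_force: [0.9, -0.4, -0.5]
width: 0.094
finger_force: 0.0
```

```bash
python3 - <<'E'
from h import *
fpos()
E
```

```text
face xyz mm [ 3.8 -0.1 22.3] Fface [ 0.6 -0.3 -0.8] yawerr 359.9 t 35.73
```

Emit:
{"name": "servo_tool", "arguments": {"targets": [[0,0,0,0],[0,0,0,0],[0,0,0,0],[0,0,0,0],[0,0,0,0]], "claw": 255}}

```text
time: 36.35
tool_pos: [0.6023, 0.1018, 0.1278]
ee_rot: [3.141, -0.0, 3.051]
wrist_force: [-0.2, 0.3, -1.8]
width: 0.0496
finger_force: 35.7
```

```bash
python3 - <<'E'
from h import *
fpos();print(get_obs()["width"])
E
```

```text
face xyz mm [ 3.8 -0.1 22.3] Fface [-0.9  0.3 -1.6] yawerr 359.9 t 36.35
0.04956923652688371
```

Emit:
{"name": "servo_tool", "arguments": {"targets": [[0,0,0,0],[0,0,0,0]]}}

```text
time: 36.6
tool_pos: [0.6026, 0.1018, 0.1286]
ee_rot: [3.141, 0.001, 3.051]
wrist_force: [-1.3, 0.1, 3.1]
width: 0.0276
finger_force: 1.6
```

```bash
python3 corner.py .014
```

```text
face xyz mm [ 4.4 -0.  22.9] Fface [0.1 0.  3.3] yawerr 359.9 t 36.6
col 220..237
248 62 108 142 145 204 65 117 167 169 167 52 61 31 30 93 164 165 166
249 57 58 59 61 59 60 60 59 59 86 64 62 21 24 91 164 166 166
250 59 58 59 58 59 59 61 61 62 61 63 69 21 22 96 167 168 168
251 60 56 58 57 61 60 60 61 62 64 69 79 19 28 111 183 185 185
252 84 72 79 73 74 74 70 64 61 62 70 75 22 39 144 184 186 186
253 180 159 162 125 125 128 126 96 74 83 82 88 82 81 148 184 184 185
254 181 159 160 159 157 158 160 158 159 158 159 163 180 181 179 180 183 183
255 180 161 158 158 159 161 157 159 157 158 161 181 181 180 179 181 182 181
256 181 159 159 158 160 160 159 159 160 160 162 180 181 182 181 181 180 180
257 179 158 157 159 159 160 159 160 161 161 165 181 181 180 180 179 178 179
258 179 159 160 159 159 160 159 160 161 160 161 180 180 180 179 178 179 181
259 180 159 159 159 158 160 158 159 158 158 159 181 180 182 178 178 180 182
260 180 160 162 163 159 153 152 152 152 151 153 175 175 174 174 173 172 175
261 172 155 157 156 153 90 90 91 90 89 91 111 112 112 111 109 110 112
262 110 90 91 91 90 91 90 90 90 89 90 112 113 112 112 112 110 112
-0.006 [[231.8, 256.7], [233.9, 253.9], [219.7, 255.6]]
-0.003 [[231.8, 255.5], [234.0, 252.7], [219.8, 254.4]]
0 [[231.8, 254.2], [234.0, 251.5], [219.8, 253.1]]
0.003 [[231.9, 253.0], [234.1, 250.2], [219.9, 251.9]]
```

The module rests cocked again (window end low), so the shallow grip slid over its front. I'll regrip slightly lower, draw it out, re-tilt it on the lower face, and this time press it past the catches without letting go.

Emit:
{"name": "servo_tool", "arguments": {"targets": [[0.2,0,-2.5,0],[0.2,0,-2.5,0],[0.2,0,-2.5,0],[0.2,0,-2.5,0],[0.2,0,-2.5,0],[0.2,0,-2.5,0],[0.2,0,-2.5,0]], "claw": 0}}

```text
time: 37.52
tool_pos: [0.6002, 0.1019, 0.1527]
ee_rot: [3.142, -0.0, 3.051]
wrist_force: [0.0, -0.7, -0.3]
width: 0.09
finger_force: 0.0
```

```bash
python3 - <<'E'
from h import *
P=fp(FD,[[-.002,0,.0182]])[0]; go(*P)
E
```

```text
t 37.52 pos [0.6002 0.1019 0.1527] row [0.15 0.01 3.11] 0 F [ 0.  -0.7 -0.3] w 0.09
```

Emit:
{"name": "servo_tool", "arguments": {"targets": [[0.15,0,2,0],[0.15,0,3.1,0],[0.15,0,3.1,0],[0.15,0,3.1,0]]}}

```text
time: 38.02
tool_pos: [0.5992, 0.1021, 0.1224]
ee_rot: [3.141, 0.001, 3.051]
wrist_force: [-0.0, -1.7, -0.3]
width: 0.094
finger_force: 0.0
```

Emit:
{"name": "servo_tool", "arguments": {"targets": [[0,0,0,0],[0,0,0,0],[0,0,0,0],[0,0,0,0],[0,0,0,0],[0,0,0,0]], "claw": 255}}

```text
time: 38.78
tool_pos: [0.5988, 0.1021, 0.1219]
ee_rot: [3.141, 0.0, 3.051]
wrist_force: [0.3, -0.9, 0.6]
width: 0.0551
finger_force: 30.0
```

```bash
python3 - <<'E'
from h import *
fpos()
E
```

```text
face xyz mm [-1.8 -0.  18.4] Fface [ 0.6 -0.8  0.4] yawerr 359.9 t 38.77
```

Emit:
{"name": "servo_tool", "arguments": {"targets": [[0.14,0,-0.3,0],[0.28,0,-0.6,0],[0.42,0,-0.95,0],[0.42,0,-0.95,0],[0.7,0,-0.95,0],[1.0,0,-1.0,0],[1.3,0,-1.1,0],[1.6,0,-1.3,0]]}}

```text
time: 39.78
tool_pos: [0.5825, 0.1035, 0.1349]
ee_rot: [3.142, -0.0, 3.051]
wrist_force: [0.2, -0.4, -1.8]
width: 0.0551
finger_force: 30.0
```

```bash
python3 - <<'E'
from h import *
fpos();print(get_obs()["width"])
P=fp(FD,[[-.093,0,0]])[0]; go(P[0],P[1],.14)
E
```

```text
face xyz mm [-11.2  -0.1  37.1] Fface [-0.6 -0.4 -1.8] yawerr 359.9 t 39.77
0.055112223513127466
t 39.77 pos [0.5825 0.1035 0.1349] row [ 5.85 -0.   -0.51] 0 F [ 0.2 -0.4 -1.8] w 0.0551
```

Emit:
{"name": "servo_tool", "arguments": {"targets": [[0.5,0,-1.5,0],[3,0,-1.5,0],[6.2,0,-1,0],[6.2,0,0,0],[6.2,0,1,0],[6.2,0,1.5,0],[6.2,0,2,0],[6.2,0,2,0]]}}

```text
time: 40.78
tool_pos: [0.5211, 0.109, 0.1142]
ee_rot: [-3.141, -0.001, 3.05]
wrist_force: [0.3, -0.3, -2.1]
width: 0.0555
finger_force: 30.0
```

Emit:
{"name": "servo_tool", "arguments": {"targets": [[0,0,0.4,0],[0,0,0.8,0],[0,0,1.1,0],[0,0,1.1,0]]}}

```text
time: 41.28
tool_pos: [0.5209, 0.1093, 0.1041]
ee_rot: [3.141, -0.0, 3.051]
wrist_force: [-3.8, -0.4, 3.5]
width: 0.0554
finger_force: 30.0
```

Emit:
{"name": "servo_tool", "arguments": {"targets": [[0,0,0.2,0],[0,0,0.35,0],[0,0,0.5,0],[0,0,0.5,0]]}}

```text
time: 41.78
tool_pos: [0.5209, 0.1093, 0.1008]
ee_rot: [3.141, 0.0, 3.051]
wrist_force: [-6.8, 1.2, 10.6]
width: 0.0551
finger_force: 30.0
```

```bash
python3 - <<'E'
from h import *
fpos()
E
```

```text
face xyz mm [-81.6   0.1  32.3] Fface [-1.7  0.6 12.5] yawerr 359.9 t 41.77
```

Emit:
{"name": "servo_tool", "arguments": {"targets": [[0.3,0,-0.65,0],[0.3,0,-0.65,0],[-1.7,0,-1.6,0],[-3.7,0,-2.5,0],[-5.6,0,-3.4,0],[-7.1,0,-4.1,0],[-7.1,0,-4.1,0],[-7.1,0,-4.1,0]]}}

```text
time: 42.78
tool_pos: [0.591, 0.1027, 0.1386]
ee_rot: [-3.141, -0.002, 3.051]
wrist_force: [0.6, -0.7, -0.9]
width: 0.0553
finger_force: 30.0
```

Emit:
{"name": "servo_tool", "arguments": {"targets": [[0,0,0,0],[0,0,0,0]]}}

```text
time: 43.02
tool_pos: [0.5913, 0.1028, 0.1396]
ee_rot: [3.142, -0.0, 3.051]
wrist_force: [-0.8, -0.7, -1.8]
width: 0.0552
finger_force: 30.0
```

```bash
python3 corner.py .0284
```

```text
face xyz mm [-1.1 -0.  37.6] Fface [-1.4 -0.7 -1.3] yawerr 359.9 t 43.02
col 220..237
248 154 125 76 31 35 60 60 49 37 30 25 19 15 27 96 165 164 134
249 152 157 155 41 62 155 155 126 80 39 33 17 17 27 97 165 166 166
250 122 167 170 38 63 149 149 147 75 38 38 14 16 27 97 164 164 166
251 38 38 40 38 40 64 59 82 65 36 38 11 17 25 100 165 164 165
252 37 38 37 40 35 39 37 37 38 39 37 13 15 42 128 163 163 164
253 39 36 38 37 38 38 40 42 35 37 34 22 39 47 131 161 163 163
254 71 67 56 57 55 47 46 43 41 42 43 75 100 103 159 160 162 162
255 162 159 126 129 127 99 103 81 81 85 93 160 160 159 158 158 161 161
256 161 158 159 159 161 160 158 158 160 159 161 160 160 161 157 160 178 178
257 159 160 159 159 159 159 159 160 161 161 164 161 162 161 161 162 178 179
258 159 160 159 158 158 160 159 159 162 161 182 181 180 179 179 178 180 182
259 160 160 160 160 160 159 158 158 159 161 179 181 182 180 179 179 180 182
260 160 160 163 162 161 158 156 157 157 158 176 181 182 181 179 178 179 181
261 160 161 162 161 161 160 158 158 157 157 159 181 181 181 182 178 180 181
262 158 159 161 161 160 160 161 159 159 157 161 180 182 180 181 180 180 181
-0.006 [[230.4, 258.5], [232.6, 255.6], [218.3, 257.3]]
-0.003 [[230.5, 257.2], [232.7, 254.4], [218.3, 256.1]]
0 [[230.5, 256.0], [232.7, 253.1], [218.3, 254.8]]
0.003 [[230.6, 254.7], [232.8, 251.9], [218.4, 253.6]]
```

```bash
python3 - <<'E'
from h import *
t=cv2.cvtColor(cv2.imread("pics/top0.png"),cv2.COLOR_BGR2GRAY)
print("recess lower edge, cols 209..235")
for y in range(247,257):print(y,*t[y,208:236])
print("pred",proj("top",fp(FD,[[-.0435,.0295,0],[-.0435,0,0],[-.0435,-.0295,0]])).round(2).tolist())
print("upper")
for y in range(211,220):print(y,*t[y,208:238])
print("pred",proj("top",fp(FD,[[.0435,.0295,0],[.0435,0,0],[.0435,-.0295,0]])).round(2).tolist())
print("front lower edge at n=.0293:",[(mx,proj("top",fp(FD,[[mx-.042,-.028,.0293],[mx-.042,-.004,.0293]])).round(2).tolist()) for mx in(-.002,0,.002,.004)])
E
```

```text
recess lower edge, cols 209..235
247 160 97 9 12 37 32 35 35 34 34 38 36 33 35 38 34 35 35 36 32 36 33 34 35 36 41 106 167
248 162 68 12 16 36 40 67 61 59 47 46 42 37 35 36 33 33 34 35 33 36 32 35 34 34 39 107 169
249 160 59 10 12 30 89 169 150 151 114 107 102 83 75 65 59 61 62 61 59 46 45 45 35 33 42 105 169
250 160 68 26 28 56 166 178 178 178 175 175 171 171 169 166 162 158 153 155 145 111 109 98 64 47 39 105 169
251 160 109 82 77 62 64 75 95 119 119 152 151 150 189 186 185 182 181 178 176 172 172 169 154 116 29 102 167
252 165 165 163 163 167 166 164 183 159 149 131 117 95 81 80 63 89 96 92 118 117 152 148 137 83 46 131 166
253 163 163 162 162 164 163 161 162 163 164 166 165 162 163 166 164 164 186 185 157 132 125 102 91 80 70 135 165
254 162 161 161 162 161 163 161 161 165 165 166 164 165 164 164 163 163 163 164 163 163 163 164 164 163 164 162 163
255 162 162 161 162 163 163 161 162 164 165 165 167 165 165 164 164 164 166 164 162 162 164 164 164 162 163 163 163
256 163 162 165 163 165 164 164 164 165 165 165 164 164 162 162 162 164 163 164 164 164 164 165 164 165 164 162 163
pred
[... 592 characters left out ...]
2 149 147 146 124 126 131
216 164 159 58 10 14 31 32 33 31 36 38 46 56 49 72 77 96 129 127 138 144 182 173 179 159 159 159 159 161 166
217 165 162 58 7 16 35 34 31 30 32 33 33 30 33 34 32 33 32 31 33 38 41 52 60 39 41 66 113 134 155
218 164 162 60 9 16 37 36 38 38 35 36 37 37 34 36 36 32 32 34 32 31 34 33 32 32 33 33 76 168 167
219 163 161 58 8 18 36 38 35 34 37 36 36 37 36 33 35 38 37 39 37 38 36 40 36 36 33 37 77 168 168
pred [[209.69, 214.59], [222.44, 215.78], [235.21, 216.97]]
front lower edge at n=.0293: [(-0.002, [[230.38, 256.92], [219.96, 255.94]]), (0, [[230.42, 256.09], [219.98, 255.1]]), (0.002, [[230.45, 255.25], [220.01, 254.26]]), (0.004, [[230.48, 254.41], [220.04, 253.42]])]
```

Emit:
{"name": "servo_tool", "arguments": {"targets": [[0.21,0,0.1,0],[0.21,0,0.1,0],[0.21,0,0.1,0],[0.09,0,0.36,0],[-0.04,0,0.64,0],[-0.17,0,0.92,0],[-0.3,0,1.19,0],[-0.3,0,1.19,0]]}}

```text
time: 44.08
tool_pos: [0.5947, 0.1024, 0.1274]
ee_rot: [-3.142, -0.001, 3.05]
wrist_force: [0.4, 0.4, -2.0]
width: 0.0551
finger_force: 30.0
```

```bash
python3 - <<'E'
from h import *
fpos()
t=cv2.cvtColor(snapshot("top"),cv2.COLOR_BGR2GRAY)
for y in range(250,260):print(y,*t[y,218:236])
print("at n=.017:",[(mx,proj("top",fp(FD,[[mx-.042,-.028,.017],[mx-.042,-.004,.017]])).round(2).tolist()) for mx in(-.002,0,.002)])
E
```

```text
face xyz mm [-3.2 -0.1 25.2] Fface [-0.5  0.4 -1.9] yawerr 359.9 t 44.08
250 39 37 39 41 65 75 55 48 131 119 164 137 40 41 16 25 96 164
251 36 38 38 38 39 37 36 40 37 40 37 40 39 39 14 25 98 164
252 39 40 40 37 37 37 37 38 39 39 39 38 40 39 13 30 128 161
253 42 57 57 55 47 46 42 41 43 39 38 40 40 39 28 50 131 161
254 71 128 128 127 97 104 80 82 83 70 66 65 56 58 86 103 159 160
255 62 182 161 159 159 158 161 159 158 157 158 158 124 132 162 157 158 160
256 57 180 159 158 159 160 161 159 159 159 159 160 162 181 180 162 161 161
257 58 180 158 157 158 159 160 159 159 160 160 162 164 180 180 180 180 178
258 57 179 162 159 159 159 159 158 158 160 160 159 161 182 179 179 178 178
259 57 179 181 160 159 160 159 159 158 158 159 158 158 180 182 179 179 179
at n=.017: [(-0.002, [[231.54, 255.44], [221.22, 254.46]]), (0, [[231.57, 254.61], [221.24, 253.63]]), (0.002, [[231.6, 253.78], [221.27, 252.8]])]
```

The module's lower front edge sits at rows 253.6 to 254.6, right on the prediction for a centred module (mx = 0), with no contact force. Pressing on while gripped.

Emit:
{"name": "servo_tool", "arguments": {"targets": [[-0.08,0,0.18,0],[-0.17,0,0.36,0],[-0.25,0,0.54,0],[-0.32,0,0.68,0],[-0.32,0,0.68,0]]}}

```text
time: 44.75
tool_pos: [0.5975, 0.1023, 0.1236]
ee_rot: [3.141, 0.0, 3.051]
wrist_force: [-5.5, -0.2, 7.2]
width: 0.0558
finger_force: 30.0
```

```bash
python3 - <<'E'
from h import *
fpos()
E
```

```text
face xyz mm [-2.3  0.  20.5] Fface [-1.9 -0.7  8.8] yawerr 359.9 t 44.75
```

Emit:
{"name": "servo_tool", "arguments": {"targets": [[-0.06,0,0.14,0],[-0.13,0,0.27,0],[-0.13,0,0.27,0],[-0.17,0,0.36,0],[-0.17,0,0.36,0]]}}

```text
time: 45.38
tool_pos: [0.5998, 0.1021, 0.1197]
ee_rot: [3.141, 0.001, 3.051]
wrist_force: [-3.4, 0.2, 6.2]
width: 0.0551
finger_force: 30.4
```

```bash
python3 - <<'E'
from h import *
fpos()
t=cv2.cvtColor(snapshot("top"),cv2.COLOR_BGR2GRAY)
for y in range(249,257):print(y,*t[y,218:236])
print([(n,proj("top",fp(FD,[[-.042,-.028,n],[-.042,-.004,n]])).round(2).tolist()) for n in(.012,.008,0.004)])
E
```

```text
face xyz mm [-1.9  0.1 16. ] Fface [-0.4 -0.1  7.1] yawerr 359.9 t 45.38
249 38 41 43 44 42 45 44 44 45 43 44 69 54 44 38 22 94 165
250 37 42 43 43 45 41 43 45 44 43 46 44 46 43 36 24 95 164
251 38 46 44 42 45 43 43 42 45 43 45 44 46 43 32 25 99 162
252 40 41 82 74 81 71 71 76 61 62 59 50 48 44 36 34 126 163
253 38 56 179 160 162 160 160 179 125 126 126 96 91 85 86 75 134 165
254 39 59 181 158 158 159 161 158 160 159 158 160 160 180 182 182 181 180
255 35 57 180 159 158 160 160 160 159 159 157 159 162 180 179 180 179 179
256 38 56 180 159 159 159 161 159 159 160 159 159 161 181 181 181 180 181
[(0.012, [[232.03, 254.01], [221.75, 253.04]]), (0.008, [[232.4, 253.54], [222.15, 252.58]]), (0.004, [[232.77, 253.07], [222.55, 252.11]])]
```

The module is now past both catches, with its front about 8 mm proud. Release, close the fingers, and press it home.

Emit:
{"name": "servo_tool", "arguments": {"targets": [[0,0,-0.1,0],[0,0,-0.1,0],[0,0,-0.1,0],[0,0,-2,0],[0,0,-3.5,0]], "claw": 0}}

```text
time: 46.05
tool_pos: [0.6001, 0.1019, 0.1538]
ee_rot: [3.141, 0.001, 3.05]
wrist_force: [1.0, -0.0, 0.2]
width: 0.0939
finger_force: 0.0
```

Emit:
{"name": "servo_tool", "arguments": {"targets": [[0,0,0,0],[0,0,0,0],[0,0,0,0],[0,0,0,0],[0,0,0,0],[0,0,0,0],[0,0,0,0]], "claw": 255}}

```text
time: 46.92
tool_pos: [0.5997, 0.102, 0.1525]
ee_rot: [3.142, -0.0, 3.051]
wrist_force: [0.2, -0.4, -0.2]
width: 0.0276
finger_force: 0.0
```

```bash
python3 - <<'E'
from h import *
fpos()
for n in (.030,.022,.016):
    P=fp(FD,[[-.0015,0,n]])[0]; go(*P)
t=cv2.cvtColor(snapshot("top"),cv2.COLOR_BGR2GRAY)
for y in range(249,257):print(y,*t[y,218:236])
E
```

```text
face xyz mm [11.9 -0.1 45.8] Fface [ 0.1 -0.4 -0.3] yawerr 359.9 t 46.92
t 46.92 pos [0.5997 0.102  0.1525] row [0.55 0.01 2.  ] 0 F [ 0.2 -0.4 -0.2] w 0.0276
t 46.92 pos [0.5997 0.102  0.1525] row [0.21 0.01 2.72] 0 F [ 0.2 -0.4 -0.2] w 0.0276
t 46.92 pos [0.5997 0.102  0.1525] row [-0.04  0.01  3.27] 0 F [ 0.2 -0.4 -0.2] w 0.0276
249 42 43 44 44 44 41 44 45 42 48 72 72 42 43 34 26 94 166
250 42 43 44 45 42 43 45 44 45 45 45 45 45 43 35 22 94 164
251 50 51 44 46 44 44 43 45 46 43 45 48 47 48 35 28 101 167
252 101 101 77 81 82 73 68 60 61 59 50 54 51 51 33 40 144 183
253 181 160 160 159 163 162 159 126 128 124 95 101 86 86 77 77 149 183
254 183 162 161 161 160 160 158 157 160 160 160 161 181 181 181 182 178 180
255 182 162 160 161 161 161 159 160 160 159 158 161 183 182 181 181 181 181
256 182 160 161 159 161 159 161 159 159 160 160 160 183 183 180 182 180 182
```

Emit:
{"name": "servo_tool", "arguments": {"targets": [[0.55,0,1,0],[0.55,0,2,0],[0.55,0,2,0],[0.38,0,2.36,0],[0.21,0,2.72,0],[0.08,0,3.0,0],[-0.04,0,3.27,0],[-0.04,0,3.27,0]]}}

```text
time: 47.98
tool_pos: [0.5996, 0.1021, 0.1201]
ee_rot: [3.141, -0.001, 3.051]
wrist_force: [-0.1, 0.5, 0.0]
width: 0.0004
finger_force: 0.0
```

```bash
python3 - <<'E'
from h import *
fpos()
E
```

```text
face xyz mm [-1.9 -0.  16.5] Fface [-0.1  0.4  0.1] yawerr 359.9 t 47.98
```

Emit:
{"name": "servo_tool", "arguments": {"targets": [[-0.1,0,0.2,0],[-0.17,0,0.4,0],[-0.23,0,0.5,0],[-0.23,0,0.5,0]]}}

```text
time: 48.48
tool_pos: [0.6005, 0.102, 0.1188]
ee_rot: [3.141, -0.003, 3.051]
wrist_force: [-11.9, -0.7, 16.3]
width: 0.0002
finger_force: 10.4
```

```bash
python3 - <<'E'
from h import *
fpos()
E
```

```text
face xyz mm [-1.6  0.  14.8] Fface [-3.8 -1.7 19.8] yawerr 359.9 t 48.48
```

It is firm at 20 N with the tip at flush depth. Raise the tool over the cover and check the corner numerically.

Emit:
{"name": "servo_tool", "arguments": {"targets": [[0.3,0,-0.8,0],[0.3,0,-6,0],[0.3,0,-12,0],[0.3,0,-18.4,0],[0.3,0,-18.4,0]]}}

```text
time: 49.1
tool_pos: [0.6021, 0.102, 0.3062]
ee_rot: [3.139, 0.014, 3.05]
wrist_force: [0.5, -0.2, 0.5]
width: 0.0002
finger_force: 0.0
```

```bash
python3 - <<'E'
from h import *
fpos()
t=cv2.cvtColor(snapshot("top"),cv2.COLOR_BGR2GRAY)
for y in range(247,256):print(y,*t[y,210:238])
print([(n,proj("top",fp(FD,[[-.042,-.028,n],[-.042,-.004,n],[-.042,.028,n]])).round(2).tolist()) for n in(.008,0)])
h=fp(FD,[[.0545,0,.006]])[0];print("hinge",h)
e=np.array([np.cos(FD[2]),np.sin(FD[2])])
def tcp(b,rho=.09,off=0):
    b=np.radians(b);d=.0025+.008*abs(np.sin(b))-off
    x=-rho*np.cos(b)+d*np.sin(b);z=rho*np.sin(b)+d*np.cos(b)+.014
    return h+np.array([*(e*x),z])
go(*(h+np.array([*(e*.07),.165])))
o=get_obs();Q=R.from_euler('xyz',o["ee_rot"]).as_matrix();p0=h+np.array([*(e*.07),.09])
for b,r in((115,.085),(90,.085),(70,.085),(50,.085),(30,.09),(10,.095),(-5,.098),(-15,.1),(-25,.1),(-27,.1)):
    p=tcp(b,r);print(b,p.round(4),"row from p0",(Q.T@(p-p0)*100).round(2))
go(*p0)
E
```

```text
face xyz mm [ 79.    0.2 184.1] Fface [ 0.7 -0.2  0.2] yawerr 359.9 t 49.1
247 22 20 24 29 51 73 41 88 121 123 179 38 90 146 150 145 33 70 151 150 148 38 36 33 97 169 168 169
248 21 20 22 19 21 36 36 36 35 36 37 36 35 40 63 62 34 45 118 114 112 36 38 36 99 169 171 170
249 22 21 22 22 20 34 36 36 35 37 32 36 41 40 40 40 36 37 37 34 32 34 34 37 103 169 170 170
250 25 24 24 22 21 34 34 34 36 33 36 37 41 40 40 40 42 39 40 41 36 37 36 34 103 169 167 170
251 63 53 39 35 39 41 58 55 52 45 41 49 43 40 41 38 38 35 36 38 36 36 35 28 95 162 162 162
252 114 96 95 93 93 103 151 144 121 108 85 67 58 47 45 52 46 42 38 36 32 28 22 21 79 96 99 100
253 114 114 91 92 92 92 93 91 94 93 92 92 97 114 116 127 125 113 97 93 84 74 66 52 95 116 115 119
254 112 112 93 93 93 92 91 92 95 93 94 94 94 115 115 114 115 115 115 114 114 115 114 114 112 113 114 115
255 113 112 92 92 91 92 93 94 93 95 93 93 94 114 116 115 115 112 114 115 115 113 114 115 113 115 114 115
[(0.008, [[232.4, 253.54], [222.15, 252.58], [208.49, 251.29]]), (0, [[233.13, 252.61], [222.94, 251.65], [209.37, 250.37]])]
hinge [0.6548701  0.09710713 0.13447054]
t 49.15 pos [0.6011 0.102  0.3024] row [-12.39   0.02   0.4 ] 0 F [-0.7 -0.1 -0.6] w 0.001
115 [0.6995 0.0931 0.2214] row from p0 [ 2.53 -0.    0.29]
90 [0.6653 0.0962 0.2335] row from p0 [ 5.94 -0.01 -0.95]
70 [0.6353 0.0989 0.2318] row from p0 [ 8.96 -0.01 -0.8 ]
50 [0.607  0.1014 0.2191] row from p0 [11.81 -0.02  0.44]
30 [0.5805 0.1038 0.1991] row from p0 [14.49 -0.03  2.42]
10 [0.5624 0.1054 0.1688] row from p0 [16.33 -0.03  5.43]
-5 [0.5574 0.1059 0.1431] row from p0 [16.86 -0.04  8.  ]
-15 [0.5575 0.1059 0.127 ] row from p0 [16.86 -0.04  9.61]
-25 [0.5621 0.1054 0.1115] row from p0 [16.4  -0.04 11.16]
-27 [0.5634 0.1053 0.1085] row from p0 [16.28 -0.04 11.46]
t 49.15 pos [0.6011 0.102  0.3024] row [-1.233e+01  1.000e-02  7.900e+00] 0 F [-0.7 -0.1 -0.6] w 0.001
```

The lower right corner is now at column 233, matching flush. Now go behind the cover.

Emit:
{"name": "servo_tool", "arguments": {"targets": [[-6,0,0,0],[-12.4,0,0,0],[-12.4,0,0,0],[-12.4,0,4,0],[-12.4,0,7.9,0],[-12.4,0,7.9,0]]}}

```text
time: 49.9
tool_pos: [0.7196, 0.0907, 0.2136]
ee_rot: [-3.14, -0.012, 3.051]
wrist_force: [-1.0, -0.0, -0.4]
width: 0.0006
finger_force: 0.0
```

```bash
python3 - <<'E'
from h import *
go(.7246,.0909,.2245)
E
```

```text
t 49.9 pos [0.7196 0.0907 0.2136] row [-0.48  0.06 -1.1 ] 0 F [-1.  -0.  -0.4] w 0.0006
```

Emit:
{"name": "servo_tool", "arguments": {"targets": [[0,0,-0.5,0],[2,0,-0.5,0],[4,0,-0.9,0],[6,0,-1.5,0],[8,0,-1.5,0],[8.5,0,-1.5,0],[8.5,0,-1.5,0]]}}

```text
time: 50.78
tool_pos: [0.6389, 0.0986, 0.2373]
ee_rot: [3.141, 0.004, 3.051]
wrist_force: [-0.8, 0.6, -0.3]
width: 0.0009
finger_force: 0.0
```

```bash
python3 - <<'E'
from h import *
for p in((.6353,.0989,.2318),(.607,.1014,.2191),(.5805,.1038,.1991),(.5624,.1054,.1688),(.5574,.1059,.1431),(.5575,.1059,.127),(.5621,.1054,.1115),(.5634,.1053,.1085)):go(*p)
E
```

```text
t 50.77 pos [0.6389 0.0986 0.2373] row [0.36 0.   0.55] 0 F [-0.8  0.6 -0.3] w 0.0009
t 50.77 pos [0.6389 0.0986 0.2373] row [ 3.21 -0.01  1.81] 0 F [-0.8  0.6 -0.3] w 0.0009
t 50.77 pos [0.6389 0.0986 0.2373] row [ 5.87 -0.01  3.8 ] 0 F [-0.8  0.6 -0.3] w 0.0009
t 50.77 pos [0.6389 0.0986 0.2373] row [ 7.7  -0.02  6.82] 0 F [-0.8  0.6 -0.3] w 0.0009
t 50.77 pos [0.6389 0.0986 0.2373] row [ 8.22 -0.02  9.39] 0 F [-0.8  0.6 -0.3] w 0.0009
t 50.77 pos [0.6389 0.0986 0.2373] row [ 8.21 -0.02 11.  ] 0 F [-0.8  0.6 -0.3] w 0.0009
t 50.77 pos [0.6389 0.0986 0.2373] row [ 7.76 -0.02 12.55] 0 F [-0.8  0.6 -0.3] w 0.0009
t 50.77 pos [0.6389 0.0986 0.2373] row [ 7.63 -0.02 12.85] 0 F [-0.8  0.6 -0.3] w 0.0009
```

Emit:
{"name": "servo_tool", "arguments": {"targets": [[0.4,0,0.6,0],[1.8,0,1.2,0],[3.2,0,1.9,0],[4.6,0,2.8,0],[5.9,0,3.8,0],[6.9,0,5.3,0],[7.7,0,6.8,0],[7.7,0,6.8,0]]}}

```text
time: 51.78
tool_pos: [0.5604, 0.1054, 0.1648]
ee_rot: [-3.141, -0.004, 3.051]
wrist_force: [-0.8, -0.9, 0.7]
width: 0.0003
finger_force: 0.0
```

```bash
python3 - <<'E'
from h import *
t=snapshot("scene")
for p in((.5574,.1059,.1431),(.5575,.1059,.127),(.5621,.1054,.1115),(.5634,.1053,.1085)):go(*p)
E
```

```text
t 51.83 pos [0.5613 0.1054 0.1659] row [0.38 0.02 2.28] 0 F [-0.2  0.7  1. ] w 0.0006
t 51.83 pos [0.5613 0.1054 0.1659] row [0.37 0.02 3.89] 0 F [-0.2  0.7  1. ] w 0.0006
t 51.83 pos [0.5613 0.1054 0.1659] row [-0.09  0.01  5.44] 0 F [-0.2  0.7  1. ] w 0.0006
t 51.83 pos [0.5613 0.1054 0.1659] row [-0.22  0.01  5.74] 0 F [-0.2  0.7  1. ] w 0.0006
```

Emit:
{"name": "servo_tool", "arguments": {"targets": [[0.3,0,1,0],[0.4,0,2.2,0],[0.4,0,3.2,0],[0.3,0,4,0],[0.1,0,4.8,0],[-0.1,0,5.4,0],[-0.1,0,5.5,0],[-0.1,0,5.5,0]]}}

```text
time: 52.82
tool_pos: [0.5626, 0.1054, 0.1119]
ee_rot: [3.141, 0.0, 3.05]
wrist_force: [-0.3, -0.0, -0.6]
width: 0.0004
finger_force: 0.0
```

```bash
python3 - <<'E'
from h import *
fpos()
E
```

```text
face xyz mm [-39.   -0.   24.7] Fface [-0.5 -0.  -0.4] yawerr 359.9 t 52.83
```

Emit:
{"name": "servo_tool", "arguments": {"targets": [[-0.05,0,0.15,0],[-0.1,0,0.3,0],[-0.15,0,0.4,0],[-0.15,0,0.4,0]]}}

```text
time: 53.32
tool_pos: [0.5639, 0.1053, 0.1091]
ee_rot: [3.141, 0.0, 3.051]
wrist_force: [-2.7, -0.5, 5.2]
width: 0.0008
finger_force: 2.5
```

```bash
python3 - <<'E'
from h import *
fpos()
E
```

```text
face xyz mm [-39.    0.1  21.6] Fface [-0.2 -0.7  5.9] yawerr 359.9 t 53.33
```

Emit:
{"name": "servo_tool", "arguments": {"targets": [[-0.05,0,0.1,0],[-0.1,0,0.2,0],[-0.1,0,0.2,0]]}}

```text
time: 53.7
tool_pos: [0.5642, 0.1053, 0.1087]
ee_rot: [3.141, -0.001, 3.051]
wrist_force: [-7.5, 0.5, 12.4]
width: 0.0005
finger_force: 6.1
```

Emit:
{"name": "servo_tool", "arguments": {"targets": [[0.1,0,-1,0],[0.1,0,-5,0],[4,0,-10,0],[9,0,-12,0],[9,8,-12,0],[9,14,-12,0],[9,20,-12,0],[9,20,-12,0]]}}

```text
time: 54.7
tool_pos: [0.493, 0.3157, 0.2249]
ee_rot: [3.141, -0.001, 3.055]
wrist_force: [1.2, -0.6, 0.6]
width: 0.0004
finger_force: 0.0
```

```bash
python3 - <<'E'
from h import *
fpos()
t=cv2.cvtColor(snapshot("top"),cv2.COLOR_BGR2GRAY)
print("cover lower edge pred shut n=.002/.007/.012/.02",proj("top",fp(FD,[[-.0555,-.02,n] for n in(.002,.007,.012,.02)])).round(2).tolist())
print("corners",proj("top",fp(FD,[[-.0555,.039,.007],[-.0555,-.039,.007],[.0545,-.039,.007],[.0545,.039,.007]])).round(1).tolist())
for y in range(243,264):print(y,*t[y,200:244:2])
print("row 235",*t[235,198:244])
s=cv2.cvtColor(snapshot("scene"),cv2.COLOR_BGR2GRAY)
print(proj("scene",fp(FD,[[-.0555,-.039,.007],[-.0555,.039,.007]])).round(1).tolist())
E
```

```text
face xyz mm [-71.1 203.2 164.4] Fface [ 1.4 -0.5 -0. ] yawerr 0.2 t 54.7
cover lower edge pred shut n=.002/.007/.012/.02 [[229.34, 258.04], [228.87, 258.64], [228.4, 259.25], [227.63, 260.23]]
corners [[203.8, 256.3], [237.0, 259.4], [238.9, 213.3], [204.9, 210.1]]
243 167 170 144 156 176 184 194 200 184 193 193 185 188 185 185 186 184 161 158 112 172 170
244 168 170 150 157 173 185 196 204 184 205 205 190 212 189 194 193 186 163 157 110 173 172
245 165 169 149 157 171 186 199 204 185 203 205 189 205 186 203 203 185 163 157 83 174 171
246 166 169 149 156 169 185 199 203 185 204 205 195 203 185 204 204 182 165 159 83 174 174
247 166 168 149 155 167 183 186 188 184 197 205 192 203 184 204 204 182 165 158 92 172 172
248 167 168 147 155 164 184 184 186 185 185 184 184 189 184 198 197 183 167 159 99 174 172
249 166 167 148 157 159 180 185 184 184 184 185 185 185 184 185 184 184 157 159 97 173 172
250 159 168 118 156 131 157 190 185 182 180 183 185 183 185 184 184 184 156 159 98 174 174
251 149 172 123 156 146 159 176 167 159 153 158 189 187 183 182 184 180 155 158 103 171 173
252 169 167 
[... 616 characters left out ...]
154 170 168 169
259 168 166 165 168 169 168 169 168 132 144 122 134 180 172 148 128 125 150 140 171 171 172
260 169 167 166 166 168 168 169 168 167 168 168 168 168 165 164 166 169 167 166 171 172 171
261 168 168 166 168 167 165 167 169 169 166 167 170 170 168 165 165 168 168 166 169 172 170
262 167 168 169 169 168 166 167 169 168 165 167 168 168 168 167 166 167 168 168 167 172 170
263 166 169 171 167 167 168 167 170 166 165 169 168 167 167 169 167 169 169 167 166 168 169
row 235 167 165 169 169 168 163 165 164 155 156 164 161 185 194 193 188 188 189 187 188 188 188 188 188 189 188 188 188 188 189 189 190 189 190 203 184 171 156 158 157 118 170 172 173 173 173
[[273.7, 215.0], [260.7, 203.7]]
```

The cover was solid at 12 N in the shut position, and its lower edge is at the predicted rows (257 to 259). The robot is clear, so I'm handing in.

```bash
python3 - <<'E'
from bench import *
print(get_obs()["time"],close_job())
E
```

```text
the job is handed in; nothing more can be done
54.8 None
```

The display module is fitted flush in the recess with its window toward the hinge, the splash cover is shut over it, and the job was handed in at 54.8 s. The first two tries left the module cocked in the recess, so I pulled it out and refitted it. The last pressing and cover readings agree with flush and shut, but I had no pictures left to view, so I didn't see the end state. No verdict came back.

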